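Pop the drawer and sweep the crocks in

ROBOT

A 7-joint arm with a two-finger parallel gripper is mounted at the origin on the work surface. World frame = base frame: x ahead of the robot, y to its left, z up, the work surface at z = 0. Lengths are in m, angles in rad, forces in N, time in s.
With the tool pointing down it reaches from about 0.4 to 0.9 m from the base axis. Payload 5.6 kg.
Tool frame: the origin (TCP) lies at the very end of the fingers, on their centre line; the grasp point (between the pads) lies 19 mm behind it; z points along the fingers, x is the direction in which the jaws open and shut, and the axes are right-handed (so a half turn about z gives the same grasp; the last joint's range is limited). The gripper opens to 92 mm and grips with 3 to 60 N. Pads are 20 mm wide; open, the fingers measure 128 mm over their backs; the gripper's body (75 mm by 189 mm) begins 69 mm behind the grasp point.
Start: joints at [1.166, 0.468, -0.012, 1.603, 0.006, 1.071, -0.056], TCP at [0.23, -0.608, 0.215] pointing down, gripper open.
Joint ranges: [-2.53, 2.53], [-0.31, 2.02], [-1.57, 1.55], [0.28, 2.44], [-1.29, 4.43], [0.15, 1.84], [-2.92, 2.92]. Speed limits (rad/s): [2.57, 2.57, 3.14, 3.14, 3.14, 3.14, 3.14].

INTERFACE

Orientations are given as a unit quaternion [w, x, y, z].
In Python, from cell import manip gives the robot as it stands.
- The arm moves only by the tool step_arm, never from a script. Its argument "motion" is a list that holds one entry, the list of rows, each a list of 7 numbers: the turn, a rotation vector about the tool's x, y, z in units of 5 degrees (1.0 is 5 degrees), then the shift along the tool's x, y, z in units of 25 mm (1.0 is 25 mm), then the opening, from 0 (shut) to 1 (fully open). In form: [[[ax, ay, az, dx, dy, dz, fingers], ...]]. A call has 1 to 5 rows; each row shifts and turns the commanded pose from where the row before left it, along the tool's axes as they then stand; what a row does not reach is not made up. A row lasts 1/12 s, in which the tool goes at most 41.7 mm and 7.16 degrees, less where a joint would pass 70% of its speed; a pose out of reach is approached as far as the arm can. A call is refused whole if a number of a shift passes 1 or a number of a turn 1, either way. A call with a gripper value outside its range is refused whole. The fingers move at their own pace and stop on an object; "grip_force" is the grip in N (left out, the last holds). Time passes only in rows, so rows that do not move let the fingers close. It gives the time, the measured TCP pose, the force and the opening at its end, in the units of the state.
- manip.state(): the state, without advancing time (a new reading comes with each control period).
- manip.read_camera(name): name is "scene" or "top" or "wrist"; returns a dict with "img" (400x640x3 uint8, red, green, blue), "intrinsics" (3x3 intrinsics, pixels), "origin" and "attitude" of the camera in the world; the wrist camera has in their place "tool_from_camera" (4x4, takes a point from camera to tool coordinates, whose origin is the TCP and whose axes are the tool frame's). Camera axes: x right, y up, looking along -z (the intrinsics and any distortion apply to the point x, -y, -z); pixel columns grow to the right and rows downward; lengths in m; the calibration is good to about 2 mm. A picture is of the moment at which its call begins: read the wrist's pose just before it. There is no depth.
- manip.hand_in(): hands the job in, once; it reports no verdict.
The state is a dict: "time": time; "q": joint angles; "joint_velocities": joint speeds; "joint_efforts": joint torques, N m; "ee_pos": TCP position; "orientation": TCP orientation; "force": force on the tool from outside, world axes, zero at the start; "wrist_torque": the same for the moment, N m; "opening": finger opening in m.
Only numpy, scipy, OpenCV 4.12 (cv2) and the standard library are available. Lean on these libraries where they do the work, as an engineer would, in place of code of your own. Each camera call takes 0.05 s, during which the arm holds its last target.

TASK

Pick up the hand sweeper and gently push its dowel into the small orange-framed hole in the side of the storage box, to press the hidden spring latch just until the drawer pops out, without forcing the latch against its stop. Then, with the sweeper and without touching the pieces with the fingers, sweep all six terracotta pieces off the front of the deck into the drawer. Stand the sweeper upright on the marble sill, leave the drawer out, and leave the pot, vase, scoop and timer where they are.

Things in the scene. Friction and masses are not known exactly. Their poses are not given: they have to be found in the camera images.
- sweeper_grip (a point): Grip of the hand sweeper: upright wooden board 20 mm thick (x), 130 mm long (y) on a black rubber sole 26 mm thick, 14 mm high; 70 mm high in all, 0.22 kg, standing on the sill at the start, z up. Point: mid-length, mid-thickness, 58 mm above the sole's underside. A dark dowel, 10 mm diameter, sticks out 60 mm from its -y end, along y, level with this point.
- sweeper_tip (a point): Free end of the sweeper's dowel, on the dowel's axis: 125 mm from the grip point along the sweeper's -y.
- storage_box: Blue plastic storage box fixed on the sill, 220 mm deep (x), 300 mm wide (y); origin in the centre of its underside; its front, with the drawer, faces its -x. Its top is a flat white deck; a small latch hole is in its left (+y) wall.
- deck (a point): Centre of the white deck on the box, 95 mm above the sill, axes as the box's. Blue lips 12 mm high: 40 mm wide along left and right edge (clear deck between them y -110 to +110 mm), 6 mm wide along the rear edge (x +104 to +110). The front edge (x -110) is open, above the drawer when that is out.
- latch_hole (a point): Centre of a 16 mm square orange-framed hole in the outside of the box's +y wall (6 mm thick), at box x -30, y 150, z 72 mm; axes as the box's. In it a sprung pad, face 10 to 24 mm in from here (varies, can only be felt). Push it to the box's -y: 4 N at first, 8 N at 8 mm, where the catch frees the drawer; hard stop at 12 mm, not to be forced. An orange stripe on the lip above marks it.
- latch_arm (a point): The spring latch arm inside the box, behind the pad (not visible from outside); at rest it lies 36 mm in from the hole, and it moves towards the box's -y only as far as the latch is pressed. It does not tell where the pad's face is.
- drawer (a joint): Grey drawer at the box's front, under the deck, in m: 0 = shut and latched, 0.09 = fully out. No handle; once the catch is freed a spring pushes it out towards the box's -x within about a second and holds it out. The top of its front panel is 78 mm above the sill, 17 mm lower than the deck.
- drawer_in (a point): Centre of the drawer's inner floor, 26 mm above the sill, axes as the box's, moves with the drawer. The inside is 170 mm (x) by 226 mm (y), the walls 40 mm high.
- parsley_pot: White ceramic pot with parsley, 104 mm across, about 150 mm high with the leaves; origin under its centre. Bystander.
- glass_vase: Green glass propagation vase with a cutting, 80 mm across, 130 mm high (180 with the leaves); origin under its centre. Bystander.
- scoop: Stainless scoop lying on the sill, 160 mm long, 50 mm wide, 26 mm high; origin under the joint of handle and blade. Bystander.
- fan_timer: Black plastic timer with a dial and a red toggle, 60 x 80 x 44 mm; origin under its centre. Bystander.
- crock1_center (a point): Centre (half-way up) of a loose chunky terracotta crock piece, about 26 x 24 mm and 14 mm high, about 18 g, lying on the deck at the start.
- crock2_center (a point): Centre (half-way up) of a loose chunky terracotta crock piece, about 26 x 24 mm and 14 mm high, about 18 g, lying on the deck at the start.
- crock3_center (a point): Centre (half-way up) of a loose chunky terracotta crock piece, about 26 x 24 mm and 14 mm high, about 18 g, lying on the deck at the start.
- crock4_center (a point): Centre (half-way up) of a loose chunky terracotta crock piece, about 26 x 24 mm and 14 mm high, about 18 g, lying on the deck at the start.
- crock5_center (a point): Centre (half-way up) of a loose chunky terracotta crock piece, about 26 x 24 mm and 14 mm high, about 18 g, lying on the deck at the start.
- crock6_center (a point): Centre (half-way up) of a loose chunky terracotta crock piece, about 26 x 24 mm and 14 mm high, about 18 g, lying on the deck at the start.

How it is judged:
On the way, in this order (a step that is already met when the one before it is completed fails the run):
1. the drawer pops out while the sweeper's dowel is in the latch hole (value of joint drawer above 0.01 m and y of sweeper_tip in the frame of storage_box between 0.09 and 0.147 m and x of sweeper_tip in the frame of storage_box between -0.045 and -0.015 m and z of sweeper_tip in the frame of storage_box between 0.058 and 0.086 m).
2. all six pieces are in the open drawer (value of joint drawer above 0.06 m and x of crock1_center in the frame of drawer_in between -0.09 and 0.09 m and y of crock1_center in the frame of drawer_in between -0.115 and 0.115 m and z of crock1_center in the frame of drawer_in between -0.005 and 0.05 m and x of crock2_center in the frame of drawer_in between -0.09 and 0.09 m and y of crock2_center in the frame of drawer_in between -0.115 and 0.115 m and z of crock2_center in the frame of drawer_in between -0.005 and 0.05 m and x of crock3_center in the frame of drawer_in between -0.09 and 0.09 m and y of crock3_center in the frame of drawer_in between -0.115 and 0.115 m and z of crock3_center in the frame of drawer_in between -0.005 and 0.05 m and x of crock4_center in the frame of drawer_in between -0.09 and 0.09 m and y of crock4_center in the frame of drawer_in between -0.115 and 0.115 m and z of crock4_center in the frame of drawer_in between -0.005 and 0.05 m and x of crock5_center in the frame of drawer_in between -0.09 and 0.09 m and y of crock5_center in the frame of drawer_in between -0.115 and 0.115 m and z of crock5_center in the frame of drawer_in between -0.005 and 0.05 m and x of crock6_center in the frame of drawer_in between -0.09 and 0.09 m and y of crock6_center in the frame of drawer_in between -0.115 and 0.115 m and z of crock6_center in the frame of drawer_in between -0.005 and 0.05 m), for 0.2 s.
At the end, for the whole second after the job is handed in: All six pieces lie at rest inside the drawer, which is still at least 60 mm out; the sweeper stands upright (within 0.12 rad) on its sole on the marble sill, released and at rest (all of step 2 and height (world z) of sweeper_grip between 0.05 and 0.066 m and angle between sweeper_grip's own z axis and vertical below 0.12 rad and linear speed of sweeper below 0.02 m/s and linear speed of each of crock1, crock2, crock3, crock4, crock5, crock6 below 0.03 m/s); the robot touches nothing.
It fails at once if a finger touches a terracotta piece (over 1 N) (contact force between the fingers and crock1 above 1 N or contact force between the fingers and crock2 above 1 N or contact force between the fingers and crock3 above 1 N or contact force between the fingers and crock4 above 1 N or contact force between the fingers and crock5 above 1 N or contact force between the fingers and crock6 above 1 N).
It fails at once if the latch is forced: the dowel presses it with more than 20 N (contact force between sweeper and latch above 20 N).
It fails at once if the pot, vase, scoop or timer is moved by more than 20 mm (distance of any of parsley_pot, glass_vase, scoop, fan_timer from where it was at the start of the episode above 0.02 m).
It also fails if it takes over 54 s, if anything falls off the work surface, if the arm or the gripper's body presses on something with over 40 N, if the wrist force passes 120 N, or if a joint passes its speed limit or range.

## Working session

There is one attempt and no reset: what is moved stays moved. The work goes in short steps, Python scripts to look and compute and a tool call to move; the robot and the scene stay as the last step left them, time stands still between calls to the robot, and variables do not carry over. Pictures are saved under pics/ and viewed, and the job is handed in when it is done.

Besides the shell and the picture viewer there is one more tool, called after "Request:" by a JSON object that holds its "api" and its "payload", one argument or row to a line. step_arm: Moves the arm, as the interface text tells. Its arguments: {"type":"object","properties":{"motion":{"type":"array","items":{"type":"array","items":{"type":"array","items":{"type":"number"}}}},"grip_force":{"type":"number"}},"required":["motion"]}

```bash
mkdir -p pics; ls
cat > h.py <<'E'
import numpy as np, cv2
from cell import manip
def snap(n,f):
    r=manip.read_camera(n); cv2.imwrite('pics/'+f,cv2.cvtColor(r['img'],cv2.COLOR_RGB2BGR)); return r
E
python3 - <<'E'
from h import *
s=manip.state(); print(s)
for n in ['scene','top','wrist']:
    r=snap(n,n+'0.png'); print(n,{k:v for k,v in r.items() if k!='img'})
E
```

```text
pics
{'time': 0.0, 'q': array([ 1.1660025 ,  0.46833447, -0.01159005,  1.60361454,  0.00599726,
        1.07140977, -0.05632547]), 'joint_velocities': array([-0.00222983, -0.00058154,  0.00059505,  0.00090104, -0.00036473,
        0.00044142,  0.00048269]), 'joint_efforts': array([-2.47169119e-04, -5.20576751e+01, -1.25038350e-02, -2.43751734e+01,
       -5.65810211e-02,  1.72853091e-02,  1.38590935e-04]), 'ee_pos': array([ 0.22979097, -0.60740529,  0.21367182]), 'orientation': array([-4.39191989e-04,  8.22756311e-01, -5.68393616e-01, -7.46256237e-04]), 'force': array([-0.13437842, -0.02806522, -0.15054174]), 'wrist_torque': array([-0.0094664 , -0.00514008, -0.00745298]), 'opening': 0.09221262881457316}
scene {'intrinsics': array([[417.16005176,   0.        , 316.38356083],
       [  0.        , 417.16005176, 196.00589455],
       [  0.        ,   0.        ,   1.        ]]), 'origin': array([ 1.1339418 , -0.22520031,  0.98884052]), 'attitude': array([0.80285875, 0.22698734, 0.14546744, 0.53172718])}
top {'intrinsics': array([[504.08219451,   0.        , 324.6933207 ],
       [  0.        , 504.08219451, 206.77273896],
       [  0.        ,   0.        ,   1.        ]]), 'origin': array([ 0.4765416 , -0.01739375,  1.72780146]), 'attitude': array([-0.69722937, -0.02967971,  0.03234713,  0.71550261])}
wrist {'intrinsics': array([[322.35760091,   0.        , 318.22537974],
       [  0.        , 322.35760091, 198.63945135],
       [  0.        ,   0.        ,   1.        ]]), 'tool_from_camera': array([[ 9.99999390e-01, -2.39346551e-04, -1.07870005e-03,
         5.44970079e-04],
       [-5.10592523e-04, -9.65869382e-01, -2.59029102e-01,
        -7.25234206e-02],
       [-9.79885633e-04,  2.59029494e-01, -9.65868915e-01,
        -1.70897740e-01],
       [ 0.00000000e+00,  0.00000000e+00,  0.00000000e+00,
         1.00000000e+00]])}
```

View pics/scene0.png

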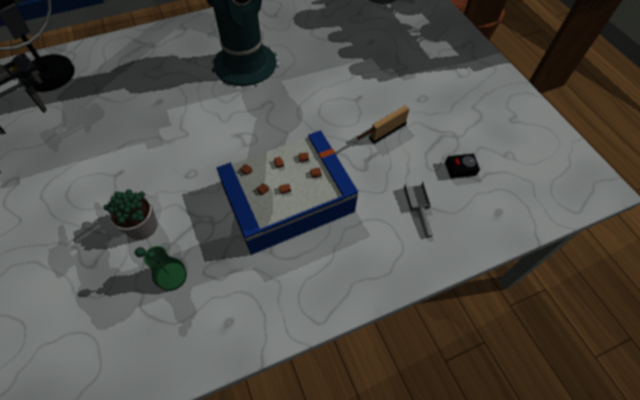

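View pics/top0.png

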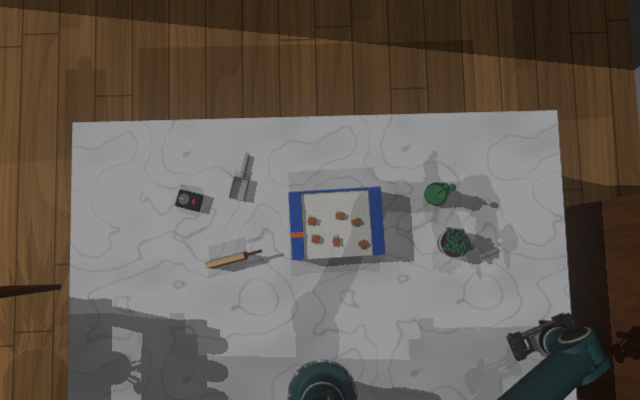

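View pics/wrist0.png

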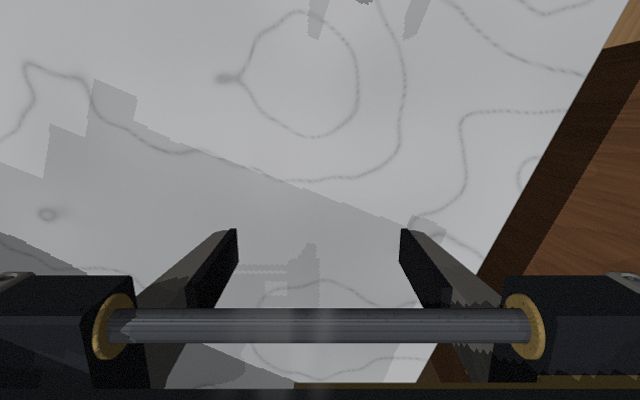

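The scene view shows the box centred at about (288,190) and the sweeper at about (390,125). The top view shows the box at (337,222), its orange stripe at (297,235), the sweeper from (207,265) to (262,251), and six pieces on the deck. Next I'll measure these.

```bash
cat >> h.py <<'E'
from scipy.spatial.transform import Rotation as R
def Rq(q): return R.from_quat([q[1],q[2],q[3],q[0]]).as_matrix()
def campose(r,s=None):
    if 'origin' in r: return np.array(r['origin']),Rq(r['attitude'])
    T=r['tool_from_camera']; Rt=Rq(s['orientation'])
    return s['ee_pos']+Rt@T[:3,3], Rt@T[:3,:3]
def ray(r,uv,s=None):
    K=r['intrinsics']; o,A=campose(r,s)
    d=np.array([(uv[0]-K[0,2])/K[0,0],-(uv[1]-K[1,2])/K[1,1],-1.]); return o,A@d
def onz(r,uv,z,s=None):
    o,d=ray(r,uv,s); return o+d*(z-o[2])/d[2]
def proj(r,p,s=None):
    K=r['intrinsics'];o,A=campose(r,s); c=A.T@(np.array(p)-o)
    return np.array([K[0,2]+K[0,0]*c[0]/-c[2],K[1,2]+K[1,1]*c[1]/c[2]])
E
python3 - <<'E'
from h import *
for n in ['top','scene']:
    r=manip.read_camera(n); im=r['img']; hsv=cv2.cvtColor(im,cv2.COLOR_RGB2HSV)
    cv2.imwrite(f'pics/{n}_z.png',cv2.cvtColor(cv2.resize(im[170:290,180:410] if n=='top' else im[80:260,200:440],None,fx=3,fy=3,interpolation=cv2.INTER_CUBIC),cv2.COLOR_RGB2BGR))
    masks={'blue':cv2.inRange(hsv,(108,150,40),(125,255,255)),
     'orange':cv2.inRange(hsv,(3,120,60),(14,255,255)),'wood':cv2.inRange(hsv,(12,80,90),(24,255,255))}
    for k,m in masks.items():
        c,_=cv2.findContours(m,cv2.RETR_EXTERNAL,cv2.CHAIN_APPROX_NONE)
        for x in c:
            if cv2.contourArea(x)<15: continue
            M=cv2.moments(x); u=(M['m10']/M['m00'],M['m01']/M['m00'])
            if not (150<u[0]<450 and 80<u[1]<300): continue
            z={'blue':.107,'orange':.107,'wood':.07}[k]
            rc=cv2.minAreaRect(x); b=cv2.boxPoints(rc)
            print(n,k,cv2.contourArea(x),np.round(u,1),np.round(onz(r,u,z),4)[:2],'box',[list(np.round(onz(r,p,z)[:2],4)) for p in b])
E
```

```text
top blue 193.5 [297.4 248.1] [0.4884 0.0656] box [[np.float64(0.5203), np.float64(0.0845)], [np.float64(0.5215), np.float64(0.0501)], [np.float64(0.4564), np.float64(0.0475)], [np.float64(0.4552), np.float64(0.0818)]]
top blue 361.5 [295.2 211.8] [0.6054 0.07  ] box [[np.float64(0.6665), np.float64(0.0892)], [np.float64(0.6676), np.float64(0.0548)], [np.float64(0.5442), np.float64(0.0507)], [np.float64(0.5432), np.float64(0.0849)]]
top blue 638.0 [376.4 220.6] [ 0.5701 -0.1905] box [[np.float64(0.6769), np.float64(-0.1478)], [np.float64(0.6824), np.float64(-0.2022)], [np.float64(0.4665), np.float64(-0.2213)], [np.float64(0.4613), np.float64(-0.1675)]]
top orange 26.0 [362.6 243.9] [ 0.4964 -0.1439] box [[np.float64(0.498), np.float64(-0.1307)], [np.float64(0.5105), np.float64(-0.144)], [np.float64(0.4957), np.float64(-0.1579)], [np.float64(0.4833), np.float64(-0.1447)]]
top orange 24.0 [336. 241.] [ 0.5079 -0.0588] box [[np.float64(0.5177), np.float64(-0.0526)], [np.float64(0.5173), np.float64(-0.0655)], [np.float64(0.4981), np.float64(-0.0649)], [np.float64(0.4985), np.float64(-0.05
[... 3289 characters left out ...]
float64(0.5159), np.float64(-0.0706)]]
scene orange 35.5 [303.1 155.9] [0.517  0.0075] box [[np.float64(0.5076), np.float64(-0.0022)], [np.float64(0.5097), np.float64(0.0203)], [np.float64(0.5267), np.float64(0.017)], [np.float64(0.5246), np.float64(-0.0054)]]
scene orange 45.0 [326.3 152.8] [0.5311 0.0677] box [[np.float64(0.5256), np.float64(0.0486)], [np.float64(0.5236), np.float64(0.0892)], [np.float64(0.5367), np.float64(0.0876)], [np.float64(0.5385), np.float64(0.0472)]]
scene wood 155.0 [390.4 116.5] [0.4572 0.3062] box [[np.float64(0.4622), np.float64(0.2472)], [np.float64(0.433), np.float64(0.3703)], [np.float64(0.4514), np.float64(0.3688)], [np.float64(0.4799), np.float64(0.2466)]]
```

View pics/top_z.png

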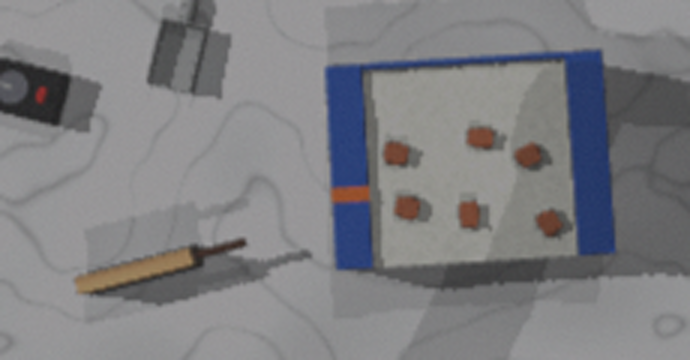

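View pics/scene_z.png

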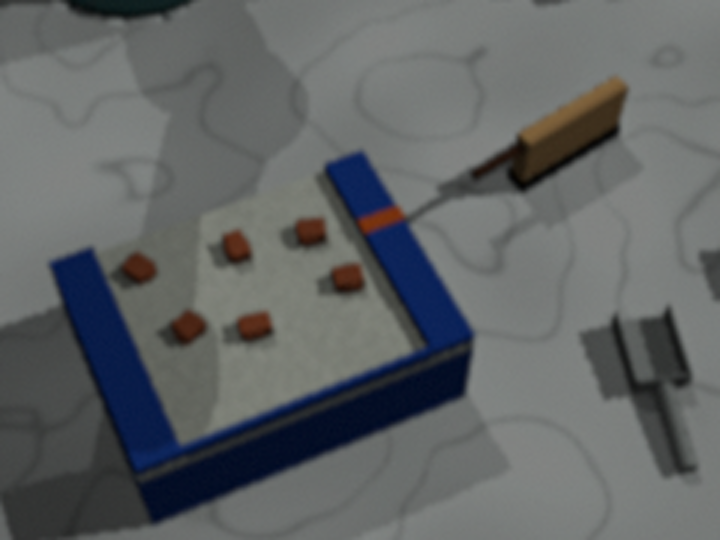

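Run:
```python
from h import *
r=manip.read_camera('top'); r2=manip.read_camera('scene')
P=np.array([onz(r,np.array(p)/3+[180-1/3,170-1/3],.107)[:2] for p in [(327,67),(338,270),(602,51),(615,254)]])
print(P, P.mean(0))
RL,FL,RR,FR=P
for a,b in [(FL,RL),(FR,RR)]: print(np.linalg.norm(b-a),np.degrees(np.arctan2((b-a)[1],(b-a)[0])))
for a,b in [(FR,FL),(RR,RL)]: print(np.linalg.norm(b-a),np.degrees(np.arctan2(-(b-a)[0],(b-a)[1])))
# subpixel edges on top image: fit left lip outer edge using columns
im=r['img'].astype(float); b=im[:,:,2]-im[:,:,0]
def edge(rows,c0,c1,sgn):
    pts=[]
    for v in rows:
        p=b[v,c0:c1]; g=np.diff(p)*sgn
        g=np.clip(g,0,None); pts.append(onz(r,((g*np.arange(c0,c1-1)).sum()/g.sum()+.5,v),.107)[:2])
    pts=np.array(pts); f=np.polyfit(pts[:,0],pts[:,1],1); print('yaw',np.degrees(np.arctan(f[0])),'y at .57',np.polyval(f,.57),np.std(pts[:,1]-np.polyval(f,pts[:,0])))
rows=[v for v in range(197,256) if not 229<v<241]
edge(rows,283,297,1); edge(rows,372,394,-1); edge(range(197,250),364,380,1)
# sweeper
hsv=cv2.cvtColor(r['img'],cv2.COLOR_RGB2HSV)
m=cv2.inRange(hsv,(12,80,90),(24,255,255)); m[:,:200]=0;m[:,260:]=0;m[:240]=0
ys,xs=np.nonzero(m); W=np.array([onz(r,(x,y),.07)[:2] for x,y in zip(xs,ys)])
c=W.mean(0);u,s,v=np.linalg.svd(W-c); print('sweeper c',c,'dir',v[0],np.degrees(np.arctan2(v[0][0],-v[0][1])), (W-c)@v[0]@np.ones(len(W)),np.ptp((W-c)@v[0]))
for uv in [(245,242),(198,256),(203,249)]:
    print('dowel',onz(r,np.array(uv)/3+[179.67,169.67],.058))
```

```text
[[ 0.67000592  0.08991106]
 [ 0.45196638  0.08248621]
 [ 0.67977201 -0.2072892 ]
 [ 0.46125719 -0.21338131]] [ 0.56575038 -0.06206831]
0.2181659219593994 1.9503248001812483
0.21859972919794002 1.5969710309529443
0.2960133645397367 1.798606293103791
0.29736067447606673 1.8820793283605033
yaw 1.7715049447821718 y at .57 0.08858691560306216 0.0004952638996817123
yaw 0.47106067094523396 y at .57 -0.20897621037199507 0.0021426639340395262
yaw -0.16465425020501434 y at .57 -0.1702271530866858 0.0020701147102861095
sweeper c [0.45608549 0.30540258] dir [ 0.22618372 -0.97408466] 13.07249482638562 -3.749778265671466e-14 0.1270148694090799
dowel [0.48449614 0.18709476 0.058     ]
dowel [0.47051256 0.23893113 0.058     ]
dowel [0.47802954 0.23334541 0.058     ]
```

```bash
cat >> h.py <<'E'
BC=np.array([.5658,-.0615]); BY=np.radians(1.8)
def b2w(x,y): c,s=np.cos(BY),np.sin(BY); return BC+np.array([c*x-s*y,s*x+c*y])
def w2b(p): c,s=np.cos(BY),np.sin(BY); d=np.array(p[:2])-BC; return np.array([c*d[0]+s*d[1],-s*d[0]+c*d[1]])
def down(a): c,s=np.cos(a),np.sin(a); return np.array([[c,s,0],[s,-c,0],[0,0,-1.]])
def plan(wps,f,vmax=1.0,pos=None,rot=None,nd=2):
    "wps: (xyz, tool-x angle deg); prints rows"
    s=manip.state(); p=np.array(s['ee_pos'] if pos is None else pos); A=Rq(s['orientation']) if rot is None else rot
    rows=[]
    for t,ang in wps:
        T=down(np.radians(ang)); t=np.array(t,float)
        n=1
        while 1:
            # n rows straight, check limits
            q=p.copy();B=A.copy();rr=[];ok=True
            tot=R.from_matrix(A.T@T).as_rotvec()
            for i in range(n):
                d=B.T@((t-p)/n)/.025; w=tot/n/np.radians(5)
                if abs(d).max()>vmax or np.linalg.norm(d)>1.6 or abs(w).max()>1: ok=False
                d=np.round(d,nd);w=np.round(w,nd); rr.append([*map(float,w),*map(float,d),f])
                q=q+B@d*.025; B=B@R.from_rotvec(w*np.radians(5)).as_matrix()
            if ok: break
            n+=1
        rows+=rr;p=q;A=B
    for i in range(0,len(rows),5): print('['+', '.join('['+','.join('%g'%(v+0) for v in r)+']' for r in rows[i:i+5])+']')
    print('end',np.round(p,4))
def where():
    s=manip.state(); A=Rq(s['orientation'])
    print('t %.2f'%s['time'],'p',np.round(s['ee_pos'],4),'ang %.2f'%np.degrees(np.arctan2(A[1,0],A[0,0])),'zax',np.round(A[:,2],4),'F',np.round(s['force'],2),'op %.4f'%s['opening'])
    return s
E
python3 - <<'E'
from h import *
where()
plan([((.5,-.1,.22),-30),((.456,.3055,.15),13.07)],1)
E
```

```text
t 0.35 p [ 0.23   -0.6078  0.2144] ang -69.28 zax [-2.e-04  3.e-04 -1.e+00] F [-0.32  0.02  0.32] op 0.0919
[[0,0,-0.34,-0.66,-0.75,-0.01,1], [0,0,-0.34,-0.64,-0.77,-0.01,1], [0,0,-0.34,-0.61,-0.79,-0.01,1], [0,0,-0.34,-0.59,-0.81,-0.01,1], [0,0,-0.34,-0.57,-0.82,-0.01,1]]
[[0,0,-0.34,-0.54,-0.84,-0.01,1], [0,0,-0.34,-0.52,-0.86,-0.01,1], [0,0,-0.34,-0.49,-0.87,-0.01,1], [0,0,-0.34,-0.46,-0.89,-0.01,1], [0,0,-0.34,-0.44,-0.9,-0.01,1]]
[[0,0,-0.34,-0.41,-0.91,-0.01,1], [0,0,-0.34,-0.38,-0.92,-0.01,1], [0,0,-0.34,-0.36,-0.93,-0.01,1], [0,0,-0.34,-0.33,-0.94,-0.01,1], [0,0,-0.34,-0.3,-0.95,-0.01,1]]
[[0,0,-0.34,-0.27,-0.96,-0.01,1], [0,0,-0.34,-0.24,-0.97,-0.01,1], [0,0,-0.34,-0.21,-0.98,-0.01,1], [0,0,-0.34,-0.19,-0.98,-0.01,1], [0,0,-0.34,-0.16,-0.99,-0.01,1]]
[[0,0,-0.34,-0.13,-0.99,-0.01,1], [0,0,-0.34,-0.1,-1,-0.01,1], [0,0,-0.34,-0.07,-1,-0.01,1], [0,0,-0.51,-0.57,-0.77,0.17,1], [0,0,-0.51,-0.53,-0.8,0.17,1]]
[[0,0,-0.51,-0.5,-0.82,0.17,1], [0,0,-0.51,-0.46,-0.84,0.17,1], [0,0,-0.51,-0.42,-0.86,0.17,1], [0,0,-0.51,-0.38,-0.88,0.17,1], [0,0,-0.51,-0.34,-0.9,0.17,1]]
[[0,0,-0.51,-0.3,-0.91,0.17,1], [0,0,-0.51,-0.26,-0.92,0.17,1], [0,0,-0.51,-0.22,-0.93,0.17,1], [0,0,-0.51,-0.18,-0.94,0.17,1], [0,0,-0.51,-0.14,-0.95,0.17,1]]
[[0,0,-0.51,-0.1,-0.96,0.17,1], [0,0,-0.51,-0.05,-0.96,0.17,1], [0,0,-0.51,-0.01,-0.96,0.17,1], [0,0,-0.51,0.03,-0.96,0.17,1], [0,0,-0.51,0.08,-0.96,0.17,1]]
end [0.4563 0.3054 0.1481]
```

Request:
{"api": "step_arm", "payload": {
  "motion": [
    [[0,0,-0.34,-0.66,-0.75,0,1],[0,0,-0.34,-0.64,-0.77,0,1],[0,0,-0.34,-0.61,-0.79,0,1],[0,0,-0.34,-0.59,-0.81,0,1],[0,0,-0.34,-0.57,-0.82,0,1]]
  ]
}}

```text
time: 0.77
ee_pos: [0.2891, -0.4965, 0.2146]
orientation: [0.0, 0.863, -0.505, 0.0]
force: [0.1, -0.4, -0.7]
opening: 0.0917
```

Request:
{"api": "step_arm", "payload": {
  "motion": [
    [[0,0,-0.34,-0.54,-0.84,0,1],[0,0,-0.34,-0.52,-0.86,0,1],[0,0,-0.34,-0.49,-0.87,0,1],[0,0,-0.34,-0.46,-0.89,0,1],[0,0,-0.34,-0.44,-0.9,0,1]]
  ]
}}

```text
time: 1.18
ee_pos: [0.3479, -0.386, 0.2148]
orientation: [0.0, 0.898, -0.44, 0.0]
force: [-0.0, 0.8, 0.0]
opening: 0.0915
```

Request:
{"api": "step_arm", "payload": {
  "motion": [
    [[0,0,-0.34,-0.41,-0.91,0,1],[0,0,-0.34,-0.38,-0.92,0,1],[0,0,-0.34,-0.36,-0.93,0,1],[0,0,-0.34,-0.33,-0.94,0,1],[0,0,-0.34,-0.3,-0.95,0,1]]
  ]
}}

```text
time: 1.6
ee_pos: [0.4062, -0.276, 0.2148]
orientation: [0.0, 0.928, -0.372, 0.0]
force: [0.7, -0.6, -0.5]
opening: 0.0922
```

Request:
{"api": "step_arm", "payload": {
  "motion": [
    [[0,0,-0.34,-0.27,-0.96,0,1],[0,0,-0.34,-0.24,-0.97,0,1],[0,0,-0.34,-0.21,-0.98,0,1],[0,0,-0.34,-0.19,-0.98,0,1],[0,0,-0.34,-0.16,-0.99,0,1]]
  ]
}}

```text
time: 2.02
ee_pos: [0.4649, -0.1656, 0.2148]
orientation: [0.0, 0.953, -0.302, 0.0]
force: [0.8, 0.2, -0.1]
opening: 0.0919
```

Tracking matches the plan, so I'll continue to above the sweeper.

Request:
{"api": "step_arm", "payload": {
  "motion": [
    [[0,0,-0.34,-0.13,-0.99,0,1],[0,0,-0.34,-0.1,-1,0,1],[0,0,-0.34,-0.07,-1,0,1],[0,0,-0.51,-0.57,-0.77,0.17,1],[0,0,-0.51,-0.53,-0.8,0.17,1]]
  ]
}}

```text
time: 2.43
ee_pos: [0.4951, -0.0514, 0.2061]
orientation: [-0.0, 0.976, -0.216, 0.0]
force: [-0.1, 0.0, -0.2]
opening: 0.092
```

Request:
{"api": "step_arm", "payload": {
  "motion": [
    [[0,0,-0.51,-0.5,-0.82,0.17,1],[0,0,-0.51,-0.46,-0.84,0.17,1],[0,0,-0.51,-0.42,-0.86,0.17,1],[0,0,-0.51,-0.38,-0.88,0.17,1],[0,0,-0.51,-0.34,-0.9,0.17,1]]
  ]
}}

```text
time: 2.85
ee_pos: [0.4816, 0.0677, 0.1848]
orientation: [0.0, 0.994, -0.106, 0.0]
force: [0.7, -0.4, 0.2]
opening: 0.0919
```

Request:
{"api": "step_arm", "payload": {
  "motion": [
    [[0,0,-0.51,-0.3,-0.91,0.17,1],[0,0,-0.51,-0.26,-0.92,0.17,1],[0,0,-0.51,-0.22,-0.93,0.17,1],[0,0,-0.51,-0.18,-0.94,0.17,1],[0,0,-0.51,-0.14,-0.95,0.17,1]]
  ]
}}

```text
time: 3.27
ee_pos: [0.469, 0.1867, 0.1635]
orientation: [0.0, 1.0, 0.005, 0.0]
force: [-0.6, 0.4, -0.2]
opening: 0.0917
```

Request:
{"api": "step_arm", "payload": {
  "motion": [
    [[0,0,-0.51,-0.1,-0.96,0.17,1],[0,0,-0.51,-0.05,-0.96,0.17,1],[0,0,-0.51,-0.01,-0.96,0.17,1],[0,0,-0.51,0.03,-0.96,0.17,1],[0,0,-0.51,0.08,-0.96,0.17,1]]
  ]
}}

```text
time: 3.68
ee_pos: [0.4562, 0.3063, 0.1421]
orientation: [0.0, 0.993, 0.116, 0.0]
force: [0.4, -0.2, 0.3]
opening: 0.0917
```

Run:
```python
from h import *
s=where(); r=snap('wrist','w1.png'); s=where()
t=np.array([.4561,.3054]);d=np.array([.226,-.974])
for k in (-.065,0,.065): print(k,proj(r,[*(t+d*k),.07],s))
print('tip',proj(r,[*(t+d*.125),.058],s))
```

```text
t 3.68 p [0.4562 0.3063 0.1421] ang 13.28 zax [ 2.e-04 -2.e-04 -1.e+00] F [ 0.44 -0.22  0.25] op 0.0917
t 3.73 p [0.4544 0.3116 0.142 ] ang 13.70 zax [-7.0e-04  4.4e-03 -1.0e+00] F [-0.39  4.15  0.3 ] op 0.0919
-0.065 [319.65180987 131.49534198]
0 [318.60082093 215.26754029]
0.065 [317.67864122 288.77261549]
tip [316.95881094 339.89593525]
```

View pics/w1.png

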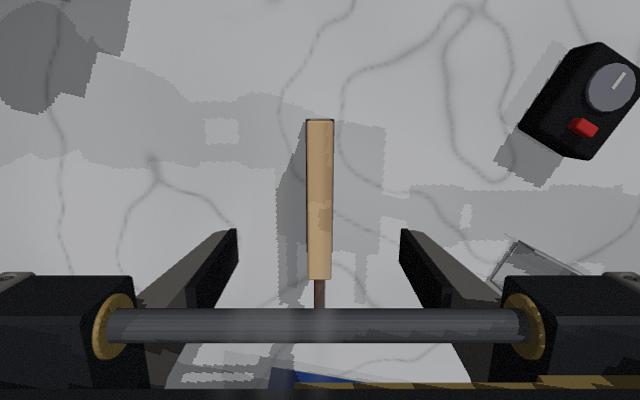

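The wrist view shows the board from (320,119) to (320,280), vertical and centred between the jaws. I'll measure again now that the arm has settled.

Run:
```python
from h import *
for i in range(3): manip.read_camera('top')
s=where(); r=snap('wrist','w2.png'); where()
hsv=cv2.cvtColor(r['img'],cv2.COLOR_RGB2HSV)
m=cv2.inRange(hsv,(8,60,90),(24,255,255)); m[:,:250]=0;m[:,400:]=0;m[300:]=0
c=max(cv2.findContours(m,cv2.RETR_EXTERNAL,cv2.CHAIN_APPROX_NONE)[0],key=cv2.contourArea)
b=cv2.boxPoints(cv2.minAreaRect(c)); print(b)
W=np.array([onz(r,p,.07,s)[:2] for p in b]); print(W,W.mean(0))
for i in range(4):
    e=W[i]-W[i-1]; print(np.linalg.norm(e),np.degrees(np.arctan2(e[1],e[0])))
```

```text
t 3.88 p [0.456  0.3053 0.1421] ang 13.21 zax [-6.e-04 -5.e-04 -1.e+00] F [ 0.04 -0.14  1.17] op 0.0921
t 3.93 p [0.4565 0.3044 0.1421] ang 13.12 zax [-2.e-04 -1.e-03 -1.e+00] F [ 0.63  0.39 -0.39] op 0.0921
[[307. 118.]
 [333. 118.]
 [333. 278.]
 [307. 278.]]
[[0.43230347 0.36946904]
 [0.45080946 0.37382129]
 [0.48204134 0.24780244]
 [0.46087632 0.24282574]] [0.45650765 0.30847963]
0.1298265457890428 102.71401692033191
0.019010884044127593 13.234372653980738
0.129831356369807 -76.08056553656395
0.021742244816132215 -166.76795806208938
```

Run:
```python
from h import *
where(); plan([((.456,.307,.039),13.2)],1)
```

```text
t 3.93 p [0.4565 0.3044 0.1421] ang 13.12 zax [-2.e-04 -1.e-03 -1.e+00] F [ 0.63  0.39 -0.39] op 0.0921
[[0,0,0,0,-0.02,0.83,1], [0,0,0,0,-0.02,0.83,1], [0,0,0,0,-0.02,0.83,1], [0,0,0,0,-0.02,0.83,1], [0,0,0,0,-0.02,0.83,1]]
end [0.4559 0.3067 0.0384]
```

Request:
{"api": "step_arm", "payload": {
  "motion": [
    [[0,0,0,0,-0.02,0.82,1],[0,0,0,0,-0.02,0.82,1],[0,0,0,0,-0.02,0.82,1],[0,0,0,0,-0.02,0.82,1],[0,0,0,0,-0.02,0.82,1]]
  ],
  "grip_force": 40
}}

```text
time: 4.35
ee_pos: [0.4568, 0.3058, 0.0393]
orientation: [0.0, 0.994, 0.113, 0.0]
force: [-0.0, 0.1, -0.6]
opening: 0.0915
```

Request:
{"api": "step_arm", "payload": {
  "motion": [
    [[0,0,0,0,0,0,0],[0,0,0,0,0,0,0],[0,0,0,0,0,0,0],[0,0,0,0,0,0,0],[0,0,0,0,0,0,0]]
  ]
}}

```text
time: 4.77
ee_pos: [0.4567, 0.3079, 0.0412]
orientation: [-0.0, 0.993, 0.114, 0.001]
force: [-0.4, -0.4, 0.6]
opening: 0.0607
```

Run:
```python
from h import *
where(); snap('wrist','w3.png')
```

```text
t 4.77 p [0.4567 0.3079 0.0412] ang 13.14 zax [ 0.0021  0.001  -1.    ] F [-0.41 -0.44  0.63] op 0.0607
```

View pics/w3.png

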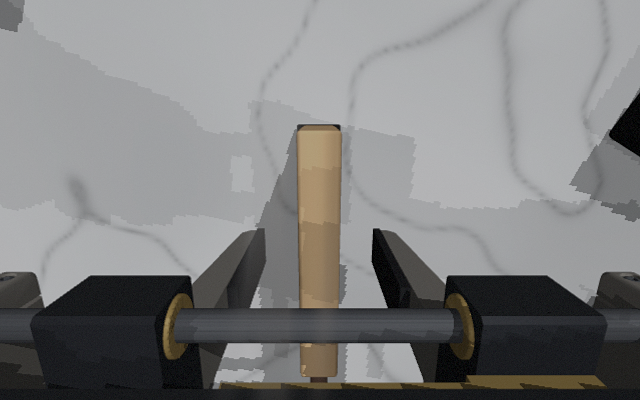

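The jaws are still closing. The board runs from (320,125) to (319,377) and is centred between them.

Request:
{"api": "step_arm", "payload": {
  "motion": [
    [[0,0,0,0,0,0,0],[0,0,0,0,0,0,0],[0,0,0,0,0,0,0],[0,0,0,0,0,0,0],[0,0,0,0,0,0,0]]
  ]
}}

```text
time: 5.23
ee_pos: [0.4557, 0.3077, 0.0398]
orientation: [0.0, 0.993, 0.115, -0.0]
force: [-0.1, 0.2, 0.6]
opening: 0.0235
```

Request:
{"api": "step_arm", "payload": {
  "motion": [
    [[0,0,0,0,0,0,0],[0,0,0,0,0,0,0],[0,0,0,0,0,0,0]]
  ]
}}

```text
time: 5.48
ee_pos: [0.4557, 0.3077, 0.0397]
orientation: [0.0, 0.993, 0.115, -0.0]
force: [0.7, 0.5, -1.9]
opening: 0.0199
```

Run:
```python
from h import *
s=where(); r=snap('wrist','w4.png'); 
hsv=cv2.cvtColor(r['img'],cv2.COLOR_RGB2HSV)
for uv in [(320,125),(319,377)]:
    T=r['tool_from_camera']; print(onz(r,uv,.07,s), Rq(s['orientation']).T@(onz(r,uv,.07,s)-s['ee_pos']))
```

```text
t 5.48 p [0.4557 0.3077 0.0397] ang 13.18 zax [-1.e-04 -1.e-04 -1.e+00] F [ 0.68  0.45 -1.93] op 0.0199
[0.44097756 0.37293225 0.07      ] [ 0.00049343 -0.06689054 -0.03027891]
[0.47047668 0.24572428 0.07      ] [ 0.00021624  0.06369272 -0.03027351]
```

View pics/w4.png

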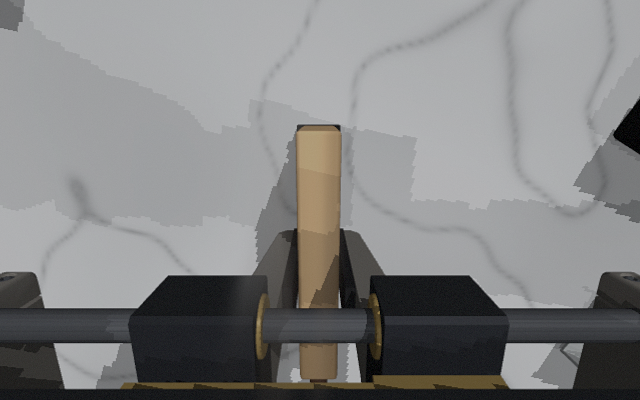

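Run:
```python
from h import *
where(); p=b2w(-.03,.3034); print(p)
plan([((.4557,.3077,.06),13.18),((*p,.0537),1.8)],0)
```

```text
t 5.53 p [0.4557 0.3077 0.0397] ang 13.18 zax [-1.e-04 -0.e+00 -1.e+00] F [ 0.42 -0.56 -0.46] op 0.0200
[0.52628478 0.24080797]
[[0,0,0,0,0,-0.81,0], [0,0,0.57,0.53,0.81,0.06,0], [0,0,0.57,0.57,0.78,0.06,0], [0,0,0.57,0.61,0.76,0.06,0], [0,0,0.57,0.65,0.72,0.06,0]]
end [0.526  0.2409 0.054 ]
```

Request:
{"api": "step_arm", "payload": {
  "motion": [
    [[0,0,0,0,0,-0.8,0],[0,0,0.57,0.53,0.81,0.06,0],[0,0,0.57,0.57,0.78,0.06,0],[0,0,0.57,0.61,0.76,0.06,0],[0,0,0.57,0.65,0.72,0.06,0]]
  ]
}}

```text
time: 5.95
ee_pos: [0.5263, 0.2398, 0.0535]
orientation: [0.0, 1.0, 0.014, -0.0]
force: [0.0, 0.3, -1.0]
opening: 0.0197
```

Request:
{"api": "step_arm", "payload": {
  "motion": [
    [[0,0,0,0,0,0,0],[0,0,0,0,0,0,0]]
  ]
}}

```text
time: 6.12
ee_pos: [0.5266, 0.2391, 0.0532]
orientation: [0.0, 1.0, 0.014, -0.0]
force: [-0.1, 0.5, -2.5]
opening: 0.0198
```

Run:
```python
from h import *
s=where(); A=Rq(s['orientation'])
tip=s['ee_pos']+A@[0,.1234,-.0183]; print('tip',tip,'box',w2b(tip))
for n,sl in [('top',(slice(215,265),slice(230,310))),('scene',(slice(100,180),slice(290,420)))]:
    r=manip.read_camera(n); im=r['img'][sl]
    cv2.imwrite(f'pics/{n}_5.png',cv2.cvtColor(cv2.resize(im,None,fx=6 if n=='scene' else 8,fy=6 if n=='scene' else 8,interpolation=cv2.INTER_CUBIC),cv2.COLOR_RGB2BGR))
    print(n,'tip',proj(r,tip),'hole axis on stripe', proj(r,[*b2w(-.03,.13),.107]))
```

```text
t 6.12 p [0.5266 0.2391 0.0532] ang 1.60 zax [-8.e-04 -1.e-03 -1.e+00] F [-0.12  0.46 -2.45] op 0.0198
tip [0.53004779 0.11580858 0.07160347] box [-0.03016517  0.17834409]
top tip [282.35413861 235.83269127] hole axis on stripe [296.49571058 234.58454233]
scene tip [341.82214578 154.89890667] hole axis on stripe [326.29106452 152.96918396]
```

View pics/top_5.png

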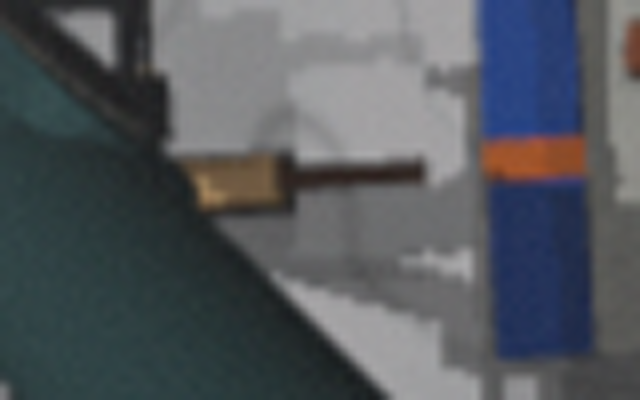

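View pics/scene_5.png

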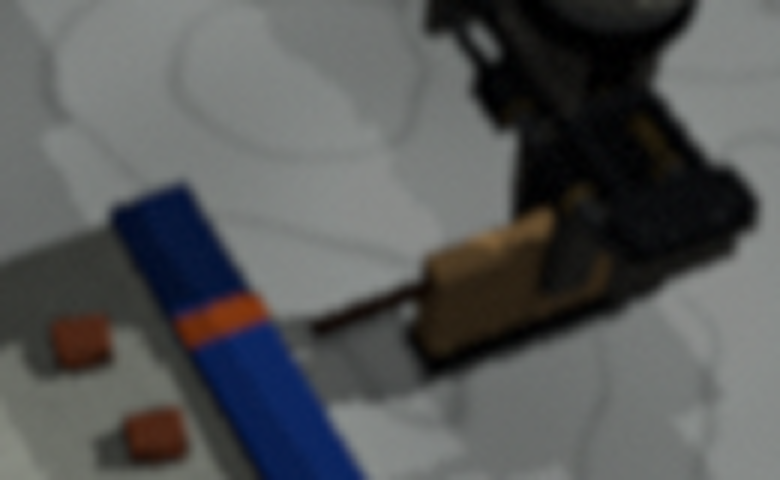

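Request:
{"api": "step_arm", "payload": {
  "motion": [
    [[0,0,-0.04,0.01,0.4,-0.02,0],[0,0,0,0,0.4,0,0],[0,0,0,0,0.2,0,0],[0,0,0,0,0.1,0,0],[0,0,0,0,0,0,0]]
  ]
}}

```text
time: 6.63
ee_pos: [0.5273, 0.2122, 0.0543]
orientation: [0.0, 1.0, 0.017, -0.0]
force: [0.4, -0.3, -2.1]
opening: 0.0197
```

Request:
{"api": "step_arm", "payload": {
  "motion": [
    [[0,0,0,0,0.1,0,0],[0,0,0,0,0.1,0,0],[0,0,0,0,0.06,0,0],[0,0,0,0,0,0,0]]
  ]
}}

```text
time: 6.97
ee_pos: [0.5274, 0.2066, 0.0543]
orientation: [0.0, 1.0, 0.017, -0.0]
force: [0.6, 0.8, -0.3]
opening: 0.0199
```

```bash
cat >> h.py <<'E'
def tip():
    s=where(); A=Rq(s['orientation']); t=s['ee_pos']+A@[0,.1234,-.0183]; print('tip box',np.round(w2b(t),4),np.round(t[2],4), 'Fby %.2f'%(s['force'][1]))
E
python3 -c "
from h import *
tip()"
```

```text
t 6.97 p [0.5274 0.2066 0.0543] ang 1.96 zax [-1.e-04 -3.e-04 -1.e+00] F [ 0.6   0.84 -0.32] op 0.0199
tip box [-0.0296  0.1457] 0.0726 Fby 0.84
```

Request:
{"api": "step_arm", "payload": {
  "motion": [
    [[0,0,0,0,0.1,0,0],[0,0,0,0,0.1,0,0],[0,0,0,0,0,0,0]]
  ]
}}

```text
time: 7.22
ee_pos: [0.5276, 0.2012, 0.0542]
orientation: [0.0, 1.0, 0.017, -0.0]
force: [0.2, 0.4, -1.5]
opening: 0.0197
```

Request:
{"api": "step_arm", "payload": {
  "motion": [
    [[0,0,0,0,0.08,0,0],[0,0,0,0,0.04,0,0],[0,0,0,0,0,0,0]]
  ]
}}

```text
time: 7.47
ee_pos: [0.5277, 0.1986, 0.0543]
orientation: [0.0, 1.0, 0.017, -0.0]
force: [-0.1, 0.1, -2.8]
opening: 0.0195
```

Request:
{"api": "step_arm", "payload": {
  "motion": [
    [[0,0,0,0,0.08,0,0],[0,0,0,0,0.02,0,0],[0,0,0,0,0,0,0]]
  ]
}}

```text
time: 7.72
ee_pos: [0.5278, 0.1961, 0.0543]
orientation: [0.0, 1.0, 0.017, -0.0]
force: [0.3, -0.3, -1.3]
opening: 0.0197
```

Request:
{"api": "step_arm", "payload": {
  "motion": [
    [[0,0,0,0,0.08,0,0],[0,0,0,0,0.02,0,0],[0,0,0,0,0,0,0]]
  ]
}}

```text
time: 7.97
ee_pos: [0.5279, 0.1938, 0.0543]
orientation: [0.0, 1.0, 0.017, 0.0]
force: [-0.6, -0.3, -2.7]
opening: 0.0196
```

Request:
{"api": "step_arm", "payload": {
  "motion": [
    [[0,0,0,0,0.08,0,0],[0,0,0,0,0.02,0,0],[0,0,0,0,0,0,0]]
  ]
}}

```text
time: 8.22
ee_pos: [0.5278, 0.1936, 0.0547]
orientation: [-0.002, 1.0, 0.018, 0.0]
force: [-0.8, 4.9, -2.5]
opening: 0.0198
```

Request:
{"api": "step_arm", "payload": {
  "motion": [
    [[0,0,0,0,0.08,0,0],[0,0,0,0,0.02,0,0],[0,0,0,0,0,0,0]]
  ]
}}

```text
time: 8.47
ee_pos: [0.528, 0.1915, 0.0548]
orientation: [-0.002, 1.0, 0.018, 0.001]
force: [0.4, 5.5, -1.5]
opening: 0.0197
```

Contact with the pad, about 4–5 N with the tip about 17 mm in. I'll continue in small steps.

Request:
{"api": "step_arm", "payload": {
  "motion": [
    [[0,0,0,0,0.08,0,0],[0,0,0,0,0.02,0,0],[0,0,0,0,0,0,0]]
  ]
}}

```text
time: 8.72
ee_pos: [0.528, 0.1895, 0.0549]
orientation: [-0.002, 1.0, 0.018, 0.001]
force: [-0.3, 6.7, -1.3]
opening: 0.0196
```

Request:
{"api": "step_arm", "payload": {
  "motion": [
    [[0,0,0,0,0.06,0,0],[0,0,0,0,0,0,0]]
  ]
}}

```text
time: 8.88
ee_pos: [0.528, 0.1883, 0.0549]
orientation: [-0.002, 1.0, 0.018, 0.001]
force: [-0.2, 7.5, -1.8]
opening: 0.0198
```

Request:
{"api": "step_arm", "payload": {
  "motion": [
    [[0,0,0,0,0.06,0,0],[0,0,0,0,0,0,0]]
  ]
}}

```text
time: 9.05
ee_pos: [0.5281, 0.1871, 0.055]
orientation: [-0.003, 1.0, 0.018, 0.001]
force: [-1.0, 8.0, -0.4]
opening: 0.0196
```

Run:
```python
from h import *
tip(); snap('scene','s6.png')
```

```text
t 9.05 p [0.5281 0.1871 0.055 ] ang 2.08 zax [ 0.0014  0.0051 -1.    ] F [-0.99  7.98 -0.38] op 0.0196
tip box [-0.0293  0.1261] 0.0726 Fby 7.98
```

View pics/s6.png

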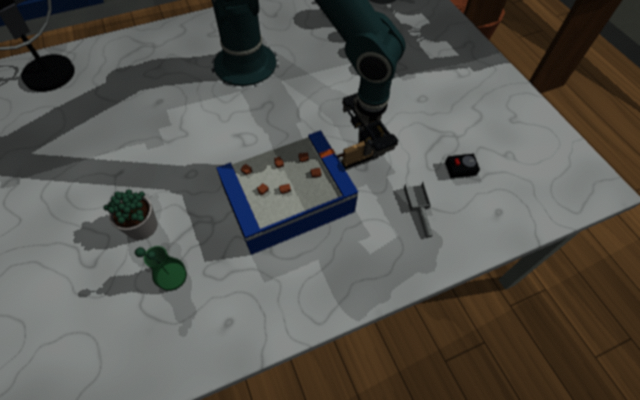

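The scene view shows the drawer still shut, with no grey beyond the box's front edge near (275,150). One more small step.

Request:
{"api": "step_arm", "payload": {
  "motion": [
    [[0,0,0,0,0.05,0,0],[0,0,0,0,0,0,0],[0,0,0,0,0,0,0]]
  ]
}}

```text
time: 9.35
ee_pos: [0.5281, 0.1856, 0.0549]
orientation: [-0.002, 1.0, 0.018, 0.001]
force: [-0.5, 8.0, -1.6]
opening: 0.0196
```

Run:
```python
from h import *
tip(); snap('scene','s7.png'); tip()
```

```text
t 9.35 p [0.5281 0.1856 0.0549] ang 2.09 zax [ 0.0012  0.0046 -1.    ] F [-0.52  8.03 -1.63] op 0.0196
tip box [-0.0293  0.1247] 0.0726 Fby 8.03
t 9.40 p [0.5281 0.1856 0.0549] ang 2.08 zax [ 0.0012  0.0046 -1.    ] F [-1.03  7.28 -1.93] op 0.0197
tip box [-0.0293  0.1247] 0.0726 Fby 7.28
```

View pics/s7.png

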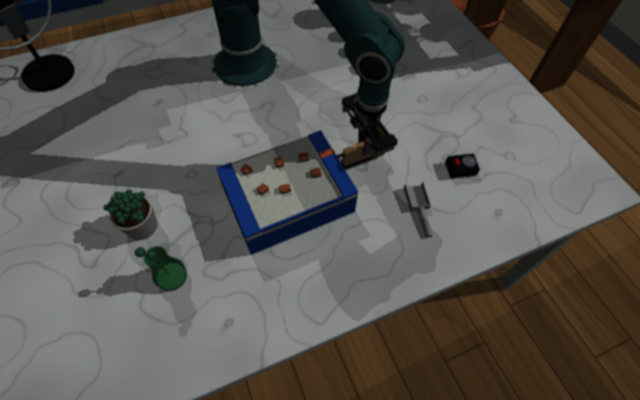

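Still shut at (275,150), so I'll press one more millimetre.

Request:
{"api": "step_arm", "payload": {
  "motion": [
    [[0,0,0,0,0.04,0,0],[0,0,0,0,0,0,0],[0,0,0,0,0,0,0]]
  ]
}}

```text
time: 9.65
ee_pos: [0.5282, 0.1848, 0.0549]
orientation: [-0.002, 1.0, 0.018, 0.001]
force: [-1.1, 7.9, -1.0]
opening: 0.0201
```

Run:
```python
from h import *
tip(); r=snap('scene','s8.png'); tip()
a=cv2.imread('pics/s7.png').astype(int);b=cv2.imread('pics/s8.png').astype(int)
d=abs(a-b).sum(2)[100:260,200:330]; print((d>60).sum())
```

```text
t 9.65 p [0.5282 0.1848 0.0549] ang 2.08 zax [ 0.0013  0.005  -1.    ] F [-1.06  7.91 -0.98] op 0.0201
tip box [-0.0293  0.1239] 0.0726 Fby 7.91
t 9.70 p [0.5282 0.1849 0.0549] ang 2.09 zax [ 0.0014  0.005  -1.    ] F [-0.67  6.85 -1.15] op 0.0196
tip box [-0.0293  0.124 ] 0.0726 Fby 6.85
1774
```

Run:
```python
from h import *
tip(); r=snap('scene','s9.png'); tip()
im=cv2.imread('pics/s9.png')[100:260,200:420]; cv2.imwrite('pics/s9z.png',cv2.resize(im,None,fx=3,fy=3))
```

```text
t 9.70 p [0.5282 0.1849 0.0549] ang 2.09 zax [ 0.0014  0.005  -1.    ] F [-0.67  6.85 -1.15] op 0.0196
tip box [-0.0293  0.124 ] 0.0726 Fby 6.85
t 9.75 p [0.5281 0.1849 0.0549] ang 2.09 zax [ 0.0013  0.005  -1.    ] F [-1.51  7.66 -1.53] op 0.0199
tip box [-0.0293  0.1239] 0.0726 Fby 7.66
```

View pics/s9z.png

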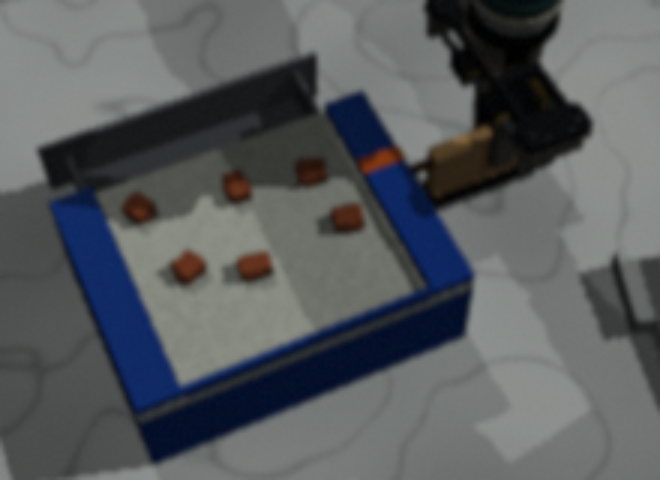

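The drawer is out; its grey panel shows beyond the front edge at about (180,120) in the crop. Now I'll back out and work out the sweep.

Run:
```python
from h import *
r=manip.read_camera('scene')
hsv=cv2.cvtColor(r['img'],cv2.COLOR_RGB2HSV); m=cv2.inRange(hsv,(3,120,40),(14,255,255))
for x in cv2.findContours(m,cv2.RETR_EXTERNAL,cv2.CHAIN_APPROX_NONE)[0]:
    if cv2.contourArea(x)<15: continue
    M=cv2.moments(x);u=(M['m10']/M['m00'],M['m01']/M['m00'])
    if 220<u[0]<335 and 130<u[1]<250: print(np.round(u,1),np.round(w2b(onz(r,u,.102)),4))
p=manip.state()['ee_pos']; q=p+[ -.0024,.075,0]
S=b2w(.075,.0384)
plan([(q,1.8),((q[0],q[1],.155),1.8),((*S,.165),1.8),((*S,.1375),1.8)],0)
print(S)
```

```text
[284.4 188.3] [ 0.0228 -0.0119]
[262.3 188.6] [ 0.0007 -0.0628]
[315.5 172.2] [0.0109 0.0797]
[245.8 169. ] [-0.0731 -0.0799]
[278.4 161.8] [-0.0595  0.0055]
[303.4 156.8] [-0.0471  0.0714]
[326.1 152.8] [-0.034   0.1314]
[[-0.01,0,0.01,0,-0.75,0,0], [-0.01,0,0.01,0,-0.75,0,0], [-0.01,0,0.01,0,-0.75,0,0], [-0.01,0,0.01,0,-0.75,0,0], [0,0,0,0,0,-1,0]]
[[0,0,0,0,0,-1,0], [0,0,0,0,0,-1,0], [0,0,0,0,0,-1,0], [0,0,0,0.35,0.95,-0.03,0], [0,0,0,0.35,0.95,-0.03,0]]
[[0,0,0,0.35,0.95,-0.03,0], [0,0,0,0.35,0.95,-0.03,0], [0,0,0,0.35,0.95,-0.03,0], [0,0,0,0.35,0.95,-0.03,0], [0,0,0,0.35,0.95,-0.03,0]]
[[0,0,0,0.35,0.95,-0.03,0], [0,0,0,0.35,0.95,-0.03,0], [0,0,0,0.35,0.95,-0.03,0], [0,0,0,0.35,0.95,-0.03,0], [0,0,0,0.35,0.95,-0.03,0]]
[[-0.01,-0.01,0.01,0,-0.02,0.53,0], [-0.01,-0.01,0.01,0,-0.02,0.53,0]]
end [ 0.6397 -0.0207  0.1375]
[ 0.63955682 -0.02076314]
```

Request:
{"api": "step_arm", "payload": {
  "motion": [
    [[0,0,0,0,-0.5,0,0],[0,0,0,0,-0.8,0,0],[0,0,0,0,-0.8,0,0],[0,0,0,0,-0.9,0,0],[0,0,0,0,0,-1,0]]
  ]
}}

```text
time: 10.22
ee_pos: [0.5218, 0.2596, 0.0759]
orientation: [0.0, 1.0, 0.02, -0.004]
force: [-0.4, -0.1, -1.9]
opening: 0.0198
```

Request:
{"api": "step_arm", "payload": {
  "motion": [
    [[0,0,0,0,0,-1,0],[0,0,0,0,0,-1,0],[0,0,0,0,0,-1,0],[0,0,0,0,0,-0.5,0],[0,0,0,0,0,0,0]]
  ]
}}

```text
time: 10.63
ee_pos: [0.5273, 0.2569, 0.1696]
orientation: [-0.001, 1.0, 0.017, 0.002]
force: [0.8, 0.8, -2.1]
opening: 0.0197
```

Run:
```python
from h import *
tip(); S=b2w(.075,.0384)
plan([((*S,.168),1.8),((*S,.1375),1.8)],0)
```

```text
t 10.63 p [0.5273 0.2569 0.1696] ang 1.96 zax [ 0.0049  0.0011 -1.    ] F [ 0.81  0.79 -2.13] op 0.0197
tip box [-0.0282  0.1961] 0.1878 Fby 0.79
[[0,0,0,0.34,0.94,0.01,0], [0,0,0,0.34,0.94,0.01,0], [0,0,0,0.34,0.94,0.01,0], [0,0,0,0.34,0.94,0.01,0], [0,0,0,0.34,0.94,0.01,0]]
[[0,0,0,0.34,0.94,0.01,0], [0,0,0,0.34,0.94,0.01,0], [0,0,0,0.34,0.94,0.01,0], [0,0,0,0.34,0.94,0.01,0], [0,0,0,0.34,0.94,0.01,0]]
[[0,0,0,0.34,0.94,0.01,0], [0,0,0,0.34,0.94,0.01,0], [-0.01,-0.03,0.02,0.01,-0.01,0.59,0], [-0.01,-0.03,0.02,0.01,-0.01,0.59,0]]
end [ 0.6395 -0.0209  0.1373]
```

Request:
{"api": "step_arm", "payload": {
  "motion": [
    [[0,0,0,0.34,0.94,0,0],[0,0,0,0.34,0.94,0,0],[0,0,0,0.34,0.94,0,0],[0,0,0,0.34,0.94,0,0],[0,0,0,0.34,0.94,0,0]]
  ]
}}

```text
time: 11.05
ee_pos: [0.5716, 0.1383, 0.1648]
orientation: [0.001, 1.0, 0.017, -0.001]
force: [1.1, 0.7, -2.0]
opening: 0.0197
```

Request:
{"api": "step_arm", "payload": {
  "motion": [
    [[0,0,0,0.34,0.94,0,0],[0,0,0,0.34,0.94,0,0],[0,0,0,0.34,0.94,0,0],[0,0,0,0.34,0.94,0,0],[0,0,0,0.34,0.94,0,0]]
  ]
}}

```text
time: 11.47
ee_pos: [0.618, 0.0225, 0.1646]
orientation: [0.0, 1.0, 0.017, -0.002]
force: [-0.2, 0.5, -1.8]
opening: 0.0194
```

Request:
{"api": "step_arm", "payload": {
  "motion": [
    [[0,0,0,0.34,0.94,0,0],[0,0,0,0.34,0.94,0,0],[0,0,0,0,0,0,0],[0,0,0,0,0,0,0]]
  ]
}}

```text
time: 11.8
ee_pos: [0.6365, -0.0247, 0.1644]
orientation: [0.0, 1.0, 0.015, -0.002]
force: [0.0, 1.5, -2.4]
opening: 0.0199
```

Run:
```python
from h import *
s=where(); print(w2b(s['ee_pos'])); S=b2w(.075,.0384)
plan([((*S,.1375),1.8)],0)
r=snap('scene','s10.png')
im=cv2.imread('pics/s10.png')[80:260,180:400]; cv2.imwrite('pics/s10z.png',cv2.resize(im,None,fx=3,fy=3))
```

```text
t 11.80 p [ 0.6365 -0.0247  0.1644] ang 1.75 zax [-3.5e-03 -9.0e-04 -1.0e+00] F [ 0.03  1.48 -2.44] op 0.0199
[0.07184543 0.03457547]
[[0,0.02,0,0.06,-0.08,0.54,0], [0,0.02,0,0.06,-0.08,0.54,0]]
end [ 0.6393 -0.0206  0.1374]
```

View pics/s10z.png

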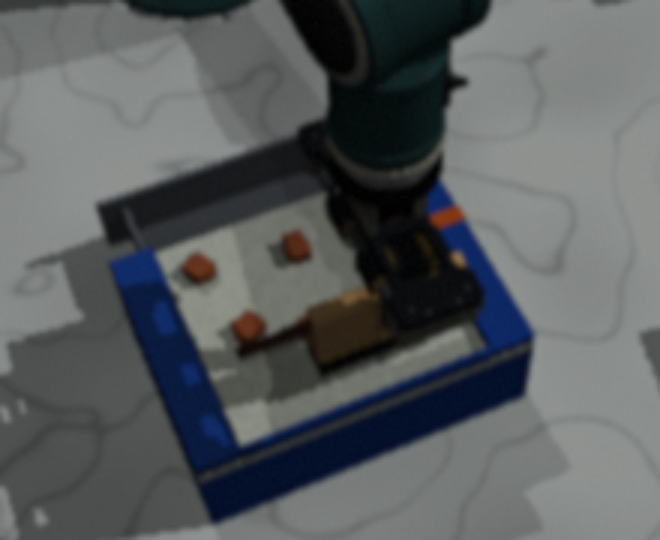

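Request:
{"api": "step_arm", "payload": {
  "motion": [
    [[0,0,0,0.05,-0.08,0.5,0],[0,0,0,0.05,-0.08,0.5,0],[0,0,0,0,0,0.06,0],[0,0,0,0,0,0,0]]
  ]
}}

```text
time: 12.18
ee_pos: [0.6383, -0.0169, 0.1382]
orientation: [-0.0, 1.0, 0.018, -0.002]
force: [0.5, 0.3, -2.5]
opening: 0.0198
```

Run:
```python
from h import *
s=where(); print(w2b(s['ee_pos'])); plan([((*b2w(-.05,.0384),.1375),1.8),((*b2w(-.13,.0384),.1375),1.8)],0,.5)
```

```text
t 12.18 p [ 0.6383 -0.0169  0.1382] ang 2.09 zax [-3.7e-03  3.0e-04 -1.0e+00] F [ 0.47  0.28 -2.51] op 0.0198
[0.07386031 0.04232292]
[[0,0,0.01,-0.5,0.01,0,0], [0,0,0.01,-0.5,0.01,0,0], [0,0,0.01,-0.5,0.01,0,0], [0,0,0.01,-0.5,0.01,0,0], [0,0,0.01,-0.5,0.01,0,0]]
[[0,0,0.01,-0.5,0.02,0,0], [0,0,0.01,-0.5,0.02,0,0], [0,0,0.01,-0.5,0.02,0,0], [0,0,0.01,-0.5,0.02,0,0], [0,0,0.01,-0.5,0.02,0,0]]
[[0,0.01,-0.01,-0.45,0,0.01,0], [0,0.01,-0.01,-0.45,0,0.01,0], [0,0.01,-0.01,-0.45,0,0.01,0], [0,0.01,-0.01,-0.45,0,0.01,0], [0,0.01,-0.01,-0.45,0,0.01,0]]
[[0,0.01,-0.01,-0.45,0,0.01,0], [0,0.01,-0.01,-0.45,0,0.01,0]]
end [ 0.4348 -0.0271  0.137 ]
```

Request:
{"api": "step_arm", "payload": {
  "motion": [
    [[0,0,0.01,-0.2,0.08,0,0],[0,0,0.01,-0.5,0.06,0,0],[0,0,0.01,-0.5,0.02,0,0],[0,0,0.01,-0.5,0.01,0,0],[0,0,0.01,-0.5,0.01,0,0]]
  ]
}}

```text
time: 12.6
ee_pos: [0.5844, -0.0245, 0.1409]
orientation: [0.0, 1.0, 0.015, 0.001]
force: [0.0, 0.7, -2.6]
opening: 0.0196
```

Request:
{"api": "step_arm", "payload": {
  "motion": [
    [[0,0,0,-0.5,0,0,0],[0,0,0,-0.5,0,0,0],[0,0,0,-0.5,0,0,0],[0,0,0,-0.5,0,0,0],[0,0,0,-0.5,0,0,0]]
  ]
}}

```text
time: 13.02
ee_pos: [0.522, -0.0264, 0.141]
orientation: [0.0, 1.0, 0.015, 0.001]
force: [-0.1, 0.1, -2.2]
opening: 0.0197
```

Run:
```python
from h import *
s=where(); print(w2b(s['ee_pos'])); plan([((*b2w(-.132,.0384),.1375),1.8)],0,.4)
r=snap('scene','s11.png')
im=cv2.imread('pics/s11.png')[80:260,180:400]; cv2.imwrite('pics/s11z.png',cv2.resize(im,None,fx=3,fy=3))
```

```text
t 13.02 p [ 0.522  -0.0264  0.141 ] ang 1.73 zax [ 1.5e-03 -6.0e-04 -1.0e+00] F [-0.06  0.11 -2.23] op 0.0197
[-0.0426519   0.03648908]
[[0,0,0,-0.4,-0.01,0.01,0], [0,0,0,-0.4,-0.01,0.01,0], [0,0,0,-0.4,-0.01,0.01,0], [0,0,0,-0.4,-0.01,0.01,0], [0,0,0,-0.4,-0.01,0.01,0]]
[[0,0,0,-0.4,-0.01,0.01,0], [0,0,0,-0.4,-0.01,0.01,0], [0,0,0,-0.4,-0.01,0.01,0], [0,0,0,-0.4,-0.01,0.01,0]]
end [ 0.432  -0.0268  0.1386]
```

View pics/s11z.png

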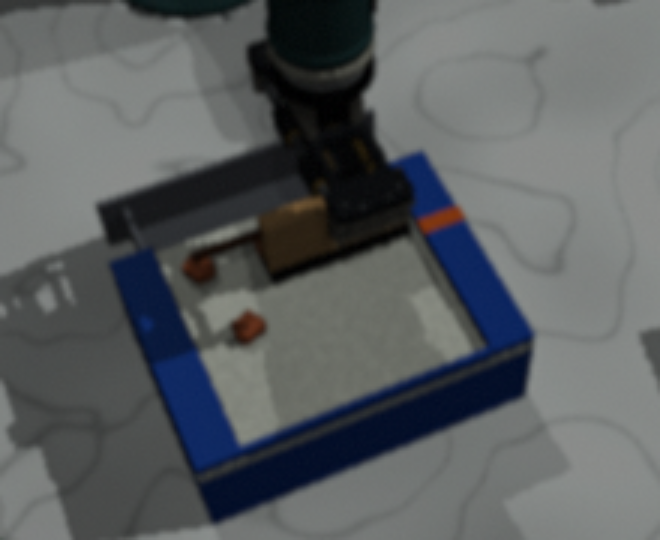

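The sweep works: two pieces remain behind at (200,268) and (248,327) in the crop, and the other four are ahead of the sole. Continuing slowly.

Request:
{"api": "step_arm", "payload": {
  "motion": [
    [[0,0,0,-0.4,0,0.06,0],[0,0,0,-0.4,0,0.04,0],[0,0,0,-0.4,0,0,0],[0,0,0,-0.4,0,0,0],[0,0,0,-0.4,0,0,0]]
  ]
}}

```text
time: 13.48
ee_pos: [0.4715, -0.0278, 0.1378]
orientation: [0.0, 1.0, 0.015, 0.0]
force: [-0.3, -0.4, -2.1]
opening: 0.0197
```

Request:
{"api": "step_arm", "payload": {
  "motion": [
    [[0,0,0,-0.4,0,0,0],[0,0,0,-0.4,0,0,0],[0,0,0,-0.4,0,0,0],[0,0,0,-0.4,0,0,0],[0,0,0,0,0,0,0]]
  ]
}}

```text
time: 13.9
ee_pos: [0.4299, -0.0292, 0.1376]
orientation: [0.0, 1.0, 0.015, -0.001]
force: [0.1, -0.3, -3.4]
opening: 0.0198
```

Run:
```python
from h import *
s=where(); print(w2b(s['ee_pos'])); 
r=snap('scene','s12.png')
im=cv2.imread('pics/s12.png')[80:260,180:400]; cv2.imwrite('pics/s12z.png',cv2.resize(im,None,fx=3,fy=3))
S=b2w(.068,-.0416)
p=s['ee_pos']
plan([((p[0],p[1],.168),1.8),((*S,.168),1.8),((*S,.138),1.8)],0)
```

```text
t 13.90 p [ 0.4299 -0.0292  0.1376] ang 1.73 zax [-0.0022 -0.001  -1.    ] F [ 0.06 -0.26 -3.41] op 0.0198
[-0.13477754  0.0365041 ]
[[0,0,-0.01,-0.03,0,-0.6,0], [0,0,-0.01,-0.03,0,-0.6,0], [0,0,0,0.9,0.35,0,0], [0,0,0,0.9,0.35,0,0], [0,0,0,0.9,0.35,0,0]]
[[0,0,0,0.9,0.35,0,0], [0,0,0,0.9,0.35,0,0], [0,0,0,0.9,0.35,0,0], [0,0,0,0.9,0.35,0,0], [0,0,0,0.9,0.35,0,0]]
[[0,0,0,0.9,0.35,0,0], [0,0,0,0,-0.01,0.6,0], [0,0,0,0,-0.01,0.6,0]]
end [ 0.6349 -0.1011  0.1379]
```

View pics/s12z.png

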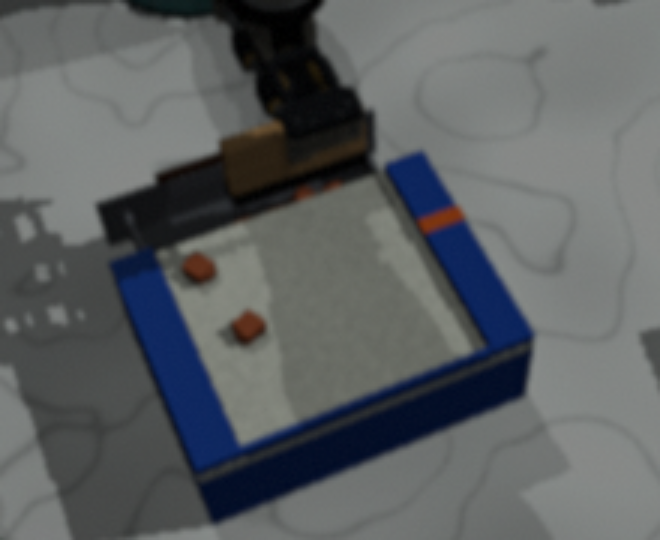

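The four swept pieces have dropped in; some show in the drawer at about (315,190). Two remain, so on to the second sweep.

Request:
{"api": "step_arm", "payload": {
  "motion": [
    [[0,0,0,0,0,-0.6,0],[0,0,0,0,0,-0.6,0],[0,0,0,0.9,0.38,0,0],[0,0,0,0.9,0.38,0,0],[0,0,0,0.9,0.38,0,0]]
  ]
}}

```text
time: 14.37
ee_pos: [0.5025, -0.056, 0.1684]
orientation: [0.0, 1.0, 0.015, 0.001]
force: [-1.0, -0.1, -1.4]
opening: 0.0197
```

Request:
{"api": "step_arm", "payload": {
  "motion": [
    [[0,0,0,0.9,0.38,0,0],[0,0,0,0.9,0.38,0,0],[0,0,0,0.9,0.38,0,0],[0,0,0,0.9,0.38,0,0],[0,0,0,0.9,0.38,0,0]]
  ]
}}

```text
time: 14.78
ee_pos: [0.6162, -0.1002, 0.1674]
orientation: [-0.0, 1.0, 0.015, 0.0]
force: [-0.6, -0.3, -1.7]
opening: 0.0196
```

Request:
{"api": "step_arm", "payload": {
  "motion": [
    [[0,0,0,0,0,0,0],[0,0,0,0,0,0,0]]
  ]
}}

```text
time: 14.95
ee_pos: [0.6155, -0.0999, 0.1669]
orientation: [-0.0, 1.0, 0.014, -0.0]
force: [-0.7, 0.7, -2.4]
opening: 0.0197
```

Run:
```python
from h import *
s=where(); print(w2b(s['ee_pos'])); 
plan([((*b2w(.05,-.0405),.1385),1.8)],0)
r=snap('scene','s13.png')
im=cv2.imread('pics/s13.png')[80:260,180:400]; cv2.imwrite('pics/s13z.png',cv2.resize(im,None,fx=3,fy=3))
```

```text
t 14.95 p [ 0.6155 -0.0999  0.1669] ang 1.66 zax [-5.e-04  9.e-04 -1.e+00] F [-0.68  0.74 -2.38] op 0.0197
[ 0.0484258  -0.03993079]
[[-0.01,0,-0.01,0.03,0.01,0.57,0], [-0.01,0,-0.01,0.03,0.01,0.57,0]]
end [ 0.617  -0.1003  0.1384]
```

View pics/s13z.png

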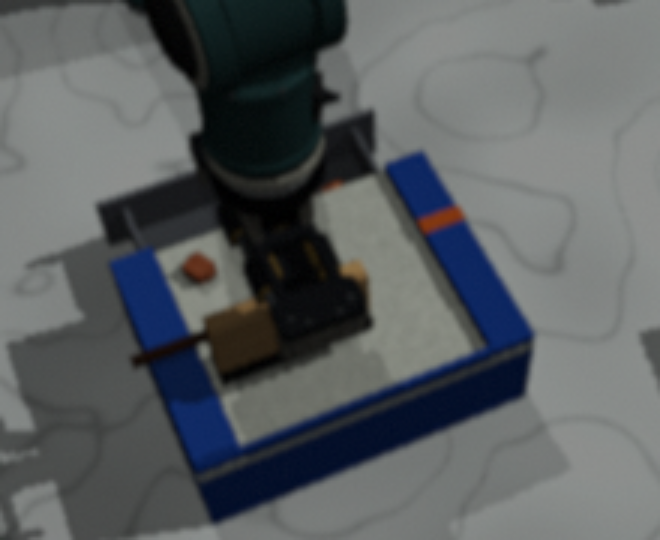

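The sweeper sits behind the remaining pieces; one is visible at (200,268) in the crop. Lower and sweep.

Request:
{"api": "step_arm", "payload": {
  "motion": [
    [[0,0,0,0.03,0,0.57,0],[0,0,0,0.03,0,0.57,0],[0,0,0,0,0,0,0],[0,0,0,-0.2,0,0,0],[0,0,0,-0.5,0,0,0]]
  ]
}}

```text
time: 15.42
ee_pos: [0.599, -0.0995, 0.1389]
orientation: [-0.0, 1.0, 0.015, 0.0]
force: [-0.2, -0.6, -1.3]
opening: 0.0197
```

Request:
{"api": "step_arm", "payload": {
  "motion": [
    [[0,0,0,-0.5,0,0,0],[0,0,0,-0.5,0,0,0],[0,0,0,-0.5,0,0,0],[0,0,0,-0.5,0,0,0],[0,0,0,-0.5,0,0,0]]
  ]
}}

```text
time: 15.83
ee_pos: [0.5353, -0.1018, 0.1397]
orientation: [0.0, 1.0, 0.015, 0.0]
force: [-0.3, -0.3, -2.1]
opening: 0.0196
```

Run:
```python
from h import *
s=where(); print(w2b(s['ee_pos'])); plan([((*b2w(-.135,-.04),.138),1.8)],0,.4)
```

```text
t 15.83 p [ 0.5353 -0.1018  0.1397] ang 1.74 zax [ 6.e-04 -4.e-04 -1.e+00] F [-0.26 -0.25 -2.06] op 0.0196
[-0.03173503 -0.03931641]
[[0,0,0,-0.38,0,0.01,0], [0,0,0,-0.38,0,0.01,0], [0,0,0,-0.38,0,0.01,0], [0,0,0,-0.38,0,0.01,0], [0,0,0,-0.38,0,0.01,0]]
[[0,0,0,-0.38,0,0.01,0], [0,0,0,-0.38,0,0.01,0], [0,0,0,-0.38,0,0.01,0], [0,0,0,-0.38,0,0.01,0], [0,0,0,-0.38,0,0.01,0]]
[[0,0,0,-0.38,0,0.01,0]]
end [ 0.4309 -0.105   0.1369]
```

Request:
{"api": "step_arm", "payload": {
  "motion": [
    [[0,0,0,-0.4,0,0.03,0],[0,0,0,-0.4,0,0.02,0],[0,0,0,-0.4,0,0,0],[0,0,0,-0.4,0,0,0],[0,0,0,-0.4,0,0,0]]
  ]
}}

```text
time: 16.25
ee_pos: [0.4855, -0.1034, 0.1382]
orientation: [0.0, 1.0, 0.015, 0.0]
force: [0.9, -0.1, -0.9]
opening: 0.0198
```

Request:
{"api": "step_arm", "payload": {
  "motion": [
    [[0,0,0,-0.4,0,0,0],[0,0,0,-0.4,0,0,0],[0,0,0,-0.4,0,0,0],[0,0,0,-0.4,0,0,0],[0,0,0,-0.4,0,0,0]]
  ]
}}

```text
time: 16.67
ee_pos: [0.4352, -0.1049, 0.138]
orientation: [0.0, 1.0, 0.015, -0.0]
force: [1.0, -0.4, -1.0]
opening: 0.0198
```

Request:
{"api": "step_arm", "payload": {
  "motion": [
    [[0,0,0,0,0,-0.6,0],[0,0,0,0,0,-0.9,0],[0,0,0,0,0,-0.9,0]]
  ]
}}

```text
time: 16.92
ee_pos: [0.435, -0.1047, 0.1983]
orientation: [-0.0, 1.0, 0.015, -0.001]
force: [0.1, -0.2, -2.2]
opening: 0.0197
```

Run:
```python
from h import *
s=where(); print(w2b(s['ee_pos'])); 
r=snap('scene','s14.png')
im=cv2.imread('pics/s14.png')[80:260,180:400]; cv2.imwrite('pics/s14z.png',cv2.resize(im,None,fx=3,fy=3))
```

```text
t 16.92 p [ 0.435  -0.1047  0.1983] ang 1.74 zax [-1.7e-03  7.0e-04 -1.0e+00] F [ 0.1  -0.23 -2.16] op 0.0197
[-0.13211283 -0.03902493]
```

View pics/s14z.png

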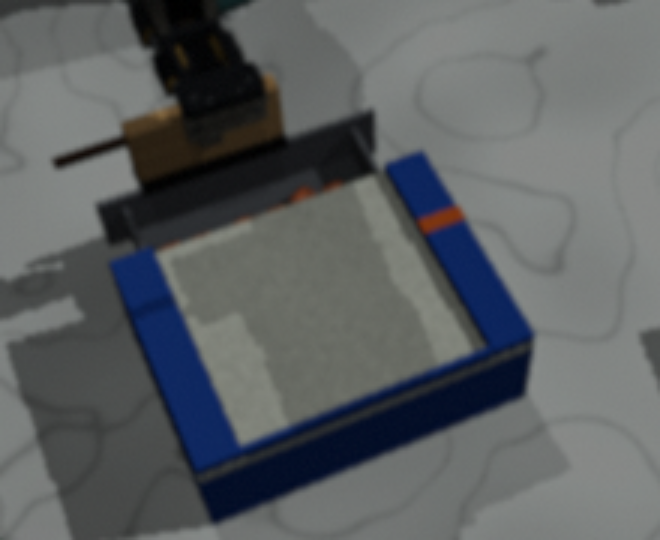

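The deck is empty. Next I'll return the sweeper to its starting area.

Run:
```python
from h import *
plan([((.44,.29,.19),1.8),((.44,.305,.06),1.8)],0)
```

```text
[[0,0,0,0.03,-0.99,0.03,0], [0,0,0,0.03,-0.99,0.03,0], [0,0,0,0.03,-0.99,0.03,0], [0,0,0,0.03,-0.99,0.03,0], [0,0,0,0.03,-0.99,0.03,0]]
[[0,0,0,0.03,-0.99,0.03,0], [0,0,0,0.03,-0.99,0.03,0], [0,0,0,0.03,-0.99,0.03,0], [0,0,0,0.03,-0.99,0.03,0], [0,0,0,0.03,-0.99,0.03,0]]
[[0,0,0,0.03,-0.99,0.03,0], [0,0,0,0.03,-0.99,0.03,0], [0,0,0,0.03,-0.99,0.03,0], [0,0,0,0.03,-0.99,0.03,0], [0,0,0,0.03,-0.99,0.03,0]]
[[0,0,0,0.03,-0.99,0.03,0], [0,-0.01,0,0.01,-0.09,0.86,0], [0,-0.01,0,0.01,-0.09,0.86,0], [0,-0.01,0,0.01,-0.09,0.86,0], [0,-0.01,0,0.01,-0.09,0.86,0]]
[[0,-0.01,0,0.01,-0.09,0.86,0], [0,-0.01,0,0.01,-0.09,0.86,0]]
end [0.4396 0.3044 0.0607]
```

Request:
{"api": "step_arm", "payload": {
  "motion": [
    [[0,0,0,0.03,-1,0.02,0],[0,0,0,0.03,-1,0.02,0],[0,0,0,0.03,-1,0.02,0],[0,0,0,0.03,-1,0.02,0],[0,0,0,0.03,-1,0.02,0]]
  ]
}}

```text
time: 17.38
ee_pos: [0.4356, 0.021, 0.1954]
orientation: [0.0, 1.0, 0.015, 0.0]
force: [0.5, -0.2, -2.6]
opening: 0.0199
```

Request:
{"api": "step_arm", "payload": {
  "motion": [
    [[0,0,0,0.03,-1,0.02,0],[0,0,0,0.03,-1,0.02,0],[0,0,0,0.03,-1,0.02,0],[0,0,0,0.03,-1,0.02,0],[0,0,0,0.03,-1,0.02,0]]
  ]
}}

```text
time: 17.8
ee_pos: [0.4356, 0.1461, 0.1928]
orientation: [0.0, 1.0, 0.015, 0.0]
force: [0.6, -0.1, -1.8]
opening: 0.02
```

Request:
{"api": "step_arm", "payload": {
  "motion": [
    [[0,0,0,0.03,-1,0.02,0],[0,0,0,0.03,-1,0.02,0],[0,0,0,0.03,-1,0.02,0],[0,0,0,0.03,-1,0.02,0],[0,0,0,0.03,-1,0.02,0]]
  ]
}}

```text
time: 18.22
ee_pos: [0.4357, 0.271, 0.1901]
orientation: [0.0, 1.0, 0.015, -0.0]
force: [1.0, -0.2, -1.9]
opening: 0.0196
```

Request:
{"api": "step_arm", "payload": {
  "motion": [
    [[0,0,0,0,-0.5,0.4,0],[0,0,0,0,0,0.9,0],[0,0,0,0,0,0.9,0],[0,0,0,0,0,0.9,0],[0,0,0,0,0,0.9,0]]
  ]
}}

```text
time: 18.63
ee_pos: [0.4354, 0.2824, 0.0893]
orientation: [0.0, 1.0, 0.015, -0.0]
force: [0.4, 0.1, -0.9]
opening: 0.0199
```

Run:
```python
from h import *
manip.read_camera('top'); s=where(); r=snap('scene','s15.png'); where()
K=r['img'].shape; im=cv2.imread('pics/s15.png')[30:250,200:480]; cv2.imwrite('pics/s15z.png',cv2.resize(im,None,fx=2.7,fy=2.7))
```

```text
t 18.68 p [0.4332 0.2805 0.0854] ang 1.72 zax [-0.0062 -0.0033 -1.    ] F [-1.1  -1.76 -5.2 ] op 0.0198
t 18.73 p [0.4333 0.2807 0.0874] ang 1.74 zax [-0.0062 -0.0035 -1.    ] F [-0.97 -1.29 -1.32] op 0.0196
```

View pics/s15z.png

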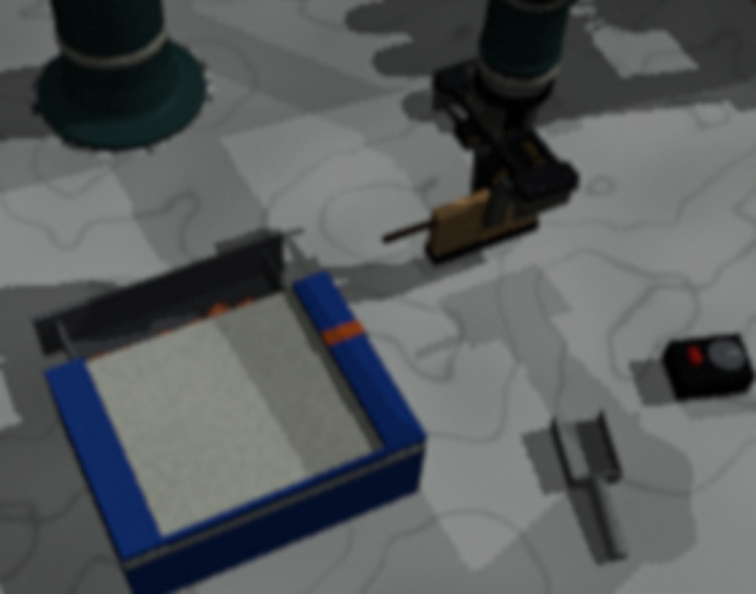

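The sweeper is held upright over clear sill at about (485,215), and scoop and timer are undisturbed. Lowering.

Request:
{"api": "step_arm", "payload": {
  "motion": [
    [[0,0,0,0,0,0.6,0],[0,0,0,0,0,0.6,0],[0,0,0,0,0,0.4,0],[0,0,0,0,0,0,0],[0,0,0,0,0,0,0]]
  ]
}}

```text
time: 19.15
ee_pos: [0.4359, 0.2829, 0.0511]
orientation: [-0.0, 1.0, 0.015, 0.0]
force: [0.3, -0.1, -1.3]
opening: 0.0196
```

Request:
{"api": "step_arm", "payload": {
  "motion": [
    [[0,0,0,0,0,0.1,0],[0,0,0,0,0,0.1,0],[0,0,0,0,0,0,0]]
  ]
}}

```text
time: 19.4
ee_pos: [0.436, 0.2828, 0.0458]
orientation: [-0.0, 1.0, 0.015, 0.0]
force: [0.1, -0.9, -2.4]
opening: 0.0194
```

Request:
{"api": "step_arm", "payload": {
  "motion": [
    [[0,0,0,0,0,0.1,0],[0,0,0,0,0,0.08,0],[0,0,0,0,0,0,0]]
  ]
}}

```text
time: 19.65
ee_pos: [0.4357, 0.2826, 0.0408]
orientation: [0.0, 1.0, 0.015, -0.0]
force: [0.4, 0.0, -2.1]
opening: 0.0196
```

Request:
{"api": "step_arm", "payload": {
  "motion": [
    [[0,0,0,0,0,0.04,0],[0,0,0,0,0,0.03,0],[0,0,0,0,0,0,0]]
  ]
}}

```text
time: 19.9
ee_pos: [0.4359, 0.2828, 0.0397]
orientation: [0.0, 1.0, 0.015, 0.0]
force: [-1.6, -0.6, 2.9]
opening: 0.0201
```

Contact with the sill: the force turned from −2 to +3 N at z 0.0397, the same height as at pickup. Releasing.

Request:
{"api": "step_arm", "payload": {
  "motion": [
    [[0,0,0,0,0,0,0.4],[0,0,0,0,0,0,1],[0,0,0,0,0,0,1],[0,0,0,0,0,0,1],[0,0,0,0,0,0,1]]
  ]
}}

```text
time: 20.32
ee_pos: [0.4359, 0.2828, 0.0393]
orientation: [-0.0, 1.0, 0.015, 0.0]
force: [-0.6, -0.1, 0.6]
opening: 0.0509
```

Request:
{"api": "step_arm", "payload": {
  "motion": [
    [[0,0,0,0,0,0,1],[0,0,0,0,0,0,1],[0,0,0,0,0,0,1],[0,0,0,0,0,-0.3,1],[0,0,0,0,0,-0.7,1]]
  ]
}}

```text
time: 20.73
ee_pos: [0.4346, 0.2819, 0.0633]
orientation: [0.001, 1.0, 0.015, -0.002]
force: [-0.6, -0.0, 0.0]
opening: 0.084
```

Request:
{"api": "step_arm", "payload": {
  "motion": [
    [[0,0,0,0,0,-1,1],[0,0,0,0,0,-1,1],[0,0,0,0,0,-1,1],[0,0,0,0,0,-1,1],[0,0,0,0,0,-1,1]]
  ]
}}

```text
time: 21.15
ee_pos: [0.4355, 0.2828, 0.1911]
orientation: [-0.0, 1.0, 0.015, 0.0]
force: [0.4, -0.0, 0.7]
opening: 0.092
```

Request:
{"api": "step_arm", "payload": {
  "motion": [
    [[0,0,0,0,-1,-1,1],[0,0,0,0,-1,-1,1],[0,0,0,0,-1,-0.5,1],[0,0,0,0,-1,0,1],[0,0,0,0,-1,0,1]]
  ]
}}

```text
time: 21.57
ee_pos: [0.4323, 0.4091, 0.2538]
orientation: [-0.001, 1.0, 0.015, 0.001]
force: [-0.5, -0.3, 0.0]
opening: 0.0919
```

Run:
```python
from h import *
for i in range(4): manip.read_camera('top')
where()
snap('wrist','w16.png')
for n,sl in [('scene',(slice(30,250),slice(200,480))),('top',(slice(170,320),slice(180,410)))]:
    r=manip.read_camera(n); cv2.imwrite(f'pics/{n}16.png',cv2.cvtColor(cv2.resize(r['img'][sl],None,fx=2.7,fy=2.7,interpolation=cv2.INTER_CUBIC),cv2.COLOR_RGB2BGR))
where()
```

```text
t 21.77 p [0.4314 0.4078 0.2518] ang 1.81 zax [-6.e-04 -5.e-04 -1.e+00] F [-0.08  0.38 -0.11] op 0.0917
t 21.92 p [0.4325 0.4063 0.2517] ang 1.64 zax [ 1.0e-04 -1.1e-03 -1.0e+00] F [-0.16  0.32  0.16] op 0.0916
```

View pics/scene16.png

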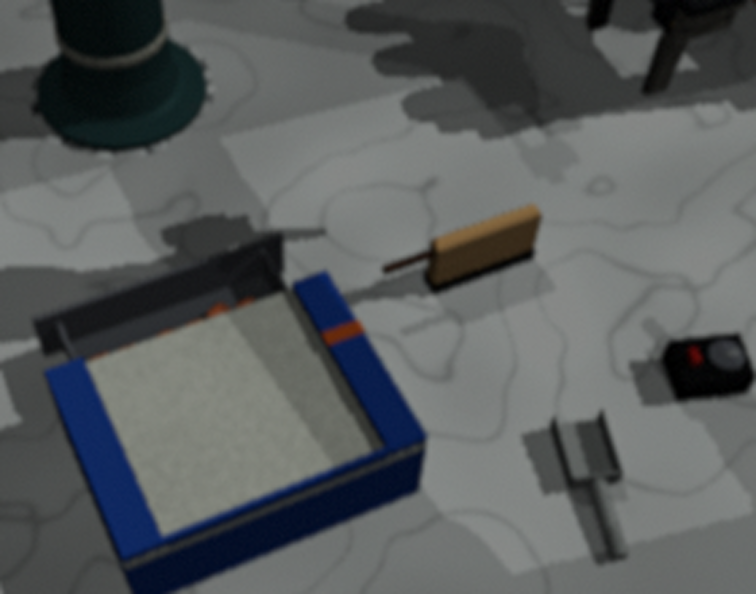

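View pics/top16.png

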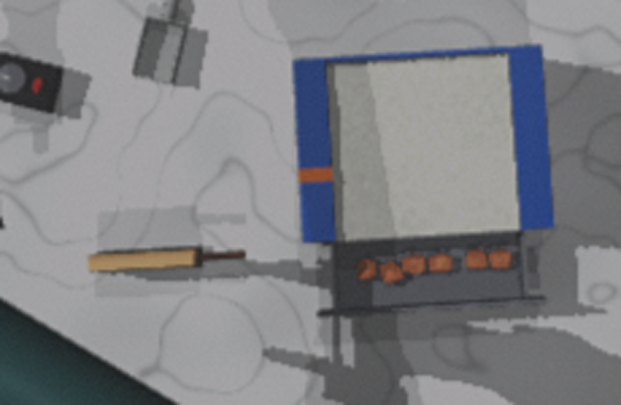

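The top view shows all six pieces side by side in the open drawer, from about (366,268) to (500,258). The sweeper stands upright at (145,260) and the deck is empty. One last numeric check.

Run:
```python
from h import *
r=manip.read_camera('top')
f=lambda u:np.array(u)/2.7+[180-.3,170-.3]
print('panel',[w2b(onz(r,f(u),.078)) for u in [(325,312),(540,297)]])
for u in [(366,269),(391,272),(413,264),(440,263),(476,259),(500,258)]: print(np.round(w2b(onz(r,f(u),.035)),4))
a=cv2.imread('pics/top0.png').astype(int); b=cv2.cvtColor(r['img'],cv2.COLOR_RGB2BGR).astype(int)
for n,(x,y) in dict(pot=(453,242),vase=(440,193),scoop=(243,180),timer=(192,200)).items():
    A=a[y-25:y+25,x-25:x+25].astype(np.float32).mean(2);B=b[y-25:y+25,x-25:x+25].astype(np.float32).mean(2)
    print(n,cv2.phaseCorrelate(A,B))
```

```text
panel [array([-0.19345334,  0.12853131]), array([-0.19049272, -0.13036735])]
[-0.1466  0.0773]
[-0.152   0.0467]
[-0.1438  0.019 ]
[-0.1445 -0.0144]
[-0.1422 -0.0591]
[-0.1426 -0.0888]
pot ((0.14649271938959885, -0.05461932261581026), 0.9126994930267334)
vase ((-0.08892034581241504, 0.10688226968856895), 0.915665658378601)
scoop ((0.029821625666137663, 0.06127235571527123), 0.9645257305145264)
timer ((-0.05955915174754978, 0.018018034647592884), 0.8727242668151856)
```

```bash
python3 -c "
from h import *
where(); print(manip.hand_in())"
```

```text
t 21.97 p [0.4326 0.4064 0.2518] ang 1.63 zax [ 2.e-04 -9.e-04 -1.e+00] F [ 0.53 -0.77  0.29] op 0.0919
the job is handed in; nothing more can be done
None
```

The job is done and handed in at about 22 s of the 54 s allowed; the hand-in gives no verdict.

- **Latch:** I gripped the sweeper and pushed its dowel into the latch hole in small steps. The pad was felt about 17 mm in, and the drawer popped out about 9 mm further. The force readings stayed at about 8 N, well under the 20 N limit.
- **Sweeping:** two sweeps took all six pieces off the front of the deck into the drawer, with the fingertips about 40 mm above the deck.
- **Sweeper:** I set it down on the sill, released it and moved the arm clear.

Last checks, from the top and scene cameras:
- **Drawer:** it is about 80–90 mm out, judged from its front panel. All six pieces lie side by side inside it, at box x about −0.145 m and y from −0.09 to +0.08 m.
- **Sweeper:** it looks upright. Contact with the sill came at the same height as at pickup.
- **Bystanders:** the pot, vase, scoop and timer shifted less than 0.2 px in the top view, under 1 mm.

One early disagreement: the top and wrist cameras differed by about 3 mm on the sweeper's position along its length. I used a value between them, and the dowel tip then matched its predicted place in the top view. No check failed.

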